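# Rinsed bottles on the pegs, palette tiles in a pile

### The arm

A 6-joint arm with a two-finger parallel gripper is mounted at the origin on the work surface. World frame = base frame: x ahead of the robot, y to its left, z up, the work surface at z = 0. Lengths are in mm, angles in rad, forces in N, time in s.
With the tool pointing down it reaches from about 350 to 950 mm from the base axis. Payload 17.4 kg.
Tool frame: the origin (TCP) lies midway between the tips of the shut fingers; the grasp point (between the pads) lies 19 mm behind it; z points along the fingers, y is the line along which they close (so a half turn about z gives the same grasp; the last joint's range is limited). The gripper opens to 93 mm and grips with 3 to 60 N. Pads are 15 mm wide; open, the fingers measure 128 mm over their backs; the gripper's body (75 mm by 188 mm) begins 65 mm behind the grasp point.
Start: joints at [-1.252, 0.116, 1.442, -0, 1.584, -0.038], TCP at [235.753, -632.497, 218.646] pointing down, gripper open.
Joint ranges: [-2.83, 2.83], [-0.83, 2.19], [0.07, 2.5], [-1.14, 4.28], [0.01, 3], [-2.97, 2.97]. Speed limits (rad/s): [1.89, 1.89, 2.22, 3.14, 3.14, 3.14].

### API

Orientations are given as [roll, pitch, yaw] about the fixed x, y, z axes, in that order (R = Rz(yaw) Ry(pitch) Rx(roll)).
In Python, from bench import ctrl gives the robot as it stands.
- The arm moves only by the shell command python3 -m jog 'ROWS' [OPENING]. ROWS is a JSON object of lists of equal length, an entry for each row: "slide": the shift along the tool's x, y, z normalised to -1 to 1, where 1 is 0.025 m, a list of three; "dr": the turn, a rotation vector about the tool's x, y, z normalised to -1 to 1, where 1 is 360 degrees, a list of three. A call has 1 to 5 rows; each row shifts and turns the commanded pose from where the row before left it, along the tool's axes as they then stand; what a row does not reach is not made up. A row lasts 1/12 s, in which the tool goes at most 41.7 mm and 7.16 degrees, less where a joint would pass 70% of its speed; a pose out of reach is approached as far as the arm can. A call with a number of a shift or a turn outside -1 to 1 is refused whole. A call with a gripper value outside its range is refused whole. OPENING is the opening, from 0 (shut) to 1 (fully open), set as the call begins (- or left out, the last holds). The fingers move at their own pace and stop on an object; the grip force is fixed at half the most. Time passes only in rows, so rows that do not move let the fingers close. It gives the time, the measured TCP pose, the force, the opening and the grip force at its end, in the units of the state.
- ctrl.get_obs(): the state, without advancing time (a new reading comes with each control period).
- ctrl.snapshot(name): name is "scene" or "side" or "wrist"; returns (picture, depth): 384x512x3 uint8, blue, green, red; 384x512 float32, mm along the optical axis (not along the pixel's ray), 0 where there is no reading.
- ctrl.camera_model(name): a dict with "fx", "fy", "cx", "cy" (pixels), "R" (3x3) and "t" (3): a world point X has camera coordinates R X + t; the wrist camera has in their place "tool_from_camera" (4x4, takes a point from camera to tool coordinates, whose origin is the TCP and whose axes are the flange's). Camera axes: x right, y down, z forward; pixel columns grow to the right and rows downward; lengths in mm; the calibration is good to about 2 mm. A picture is of the moment at which its call begins: read the wrist's pose just before it. camera_model takes no time and is no camera call.
- ctrl.close_job(): hands the job in; it is judged then, once.
The state is a dict: "time": time; "joint_positions": joint angles; "joint_vel": joint speeds; "effort": joint torques, N m; "tcp_pos": TCP position; "orientation": TCP orientation; "force": force on the tool from outside, world axes, zero at the start; "torque": the same for the moment, N m; "gripper_width": finger opening in mm; "finger_force": force on a finger pad.
Only numpy, scipy, OpenCV 4.12 (cv2) and the standard library are available. Lean on these libraries where they do the work, as an engineer would, in place of code of your own. Each camera call takes 0.05 s, during which the arm holds its last target. There are 200 camera calls.

### The job

Finish the washing-up on the ship-in-a-bottle desk: turn every green bottle lying in a cradle upside down onto a drying peg of its own, lowered gently until its rim rests on the rack board, and stack all the white palette tiles lying flat in one square, flush-edged pile centred on the cork pad, their long sides along the pad's. Leave the hull, tweezers, probe, glue pot and thread spool where they are.

Things in the scene. Friction and masses are not known exactly. Their poses are not given: they have to be found in the camera images.
- rack: fixed drying rack: pale oak board 70 x 270 mm, 12 mm thick, with three upright white pegs (20 mm diameter, 70 mm high above the board, tips tapering to 10 mm) in a row along its y axis, 95 mm apart; origin at the centre of its underside, z up
- peg0 (a point): foot of a peg, on the board's top face 12 mm above the desk, on the peg's axis (rack y = -95 mm)
- peg1 (a point): foot of a peg, on the board's top face 12 mm above the desk, on the peg's axis (rack y = 0 mm)
- peg2 (a point): foot of a peg, on the board's top face 12 mm above the desk, on the peg's axis (rack y = 95 mm)
- cradle_a: fixed oak cradle, base 60 x 50 mm and 10 mm thick, with a low V-slot along its x axis (the V rails reach 33 mm up, within 27 mm either side of the slot's middle) in which a bottle may lie with its axis 45 mm above the desk; origin at the centre of the underside
- bottle_a: loose green glass bottle, 105 mm long, 0.11 kg (may be absent): body 50 mm in diameter and 78 mm long, shoulder, then an open neck 40 mm outside, 34 mm inside. Starts lying level in the cradle of the same letter. Its x axis points along it from closed base to mouth; origin on the axis, 40 mm from the base, 65 mm from the mouth
- mouth_a (a point): centre of the mouth (rim plane) of bottle_a
- cradle_b: fixed oak cradle, base 60 x 50 mm and 10 mm thick, with a low V-slot along its x axis (the V rails reach 33 mm up, within 27 mm either side of the slot's middle) in which a bottle may lie with its axis 45 mm above the desk; origin at the centre of the underside
- bottle_b: loose green glass bottle, 105 mm long, 0.11 kg (may be absent): body 50 mm in diameter and 78 mm long, shoulder, then an open neck 40 mm outside, 34 mm inside. Starts lying level in the cradle of the same letter. Its x axis points along it from closed base to mouth; origin on the axis, 40 mm from the base, 65 mm from the mouth
- mouth_b (a point): centre of the mouth (rim plane) of bottle_b
- cradle_c: fixed oak cradle, base 60 x 50 mm and 10 mm thick, with a low V-slot along its x axis (the V rails reach 33 mm up, within 27 mm either side of the slot's middle) in which a bottle may lie with its axis 45 mm above the desk; origin at the centre of the underside
- bottle_c: loose green glass bottle, 105 mm long, 0.11 kg (may be absent): body 50 mm in diameter and 78 mm long, shoulder, then an open neck 40 mm outside, 34 mm inside. Starts lying level in the cradle of the same letter. Its x axis points along it from closed base to mouth; origin on the axis, 40 mm from the base, 65 mm from the mouth
- mouth_c (a point): centre of the mouth (rim plane) of bottle_c
- pad: fixed flat cork pad 100 x 76 mm (x, y), 4 mm thick; origin at the centre of its underside
- tile0: loose white porcelain palette tile 84 x 60 mm (x, y), 12 mm thick, about 0.11 kg, three blue wells on top (may be absent); starts flat on the desk; origin at the centre of its underside, z up
- tile1: loose white porcelain palette tile 84 x 60 mm (x, y), 12 mm thick, about 0.11 kg, three blue wells on top (may be absent); starts flat on the desk; origin at the centre of its underside, z up
- tile2: loose white porcelain palette tile 84 x 60 mm (x, y), 12 mm thick, about 0.11 kg, three blue wells on top (may be absent); starts flat on the desk; origin at the centre of its underside, z up
- tile3: loose white porcelain palette tile 84 x 60 mm (x, y), 12 mm thick, about 0.11 kg, three blue wells on top (may be absent); starts flat on the desk; origin at the centre of its underside, z up
- hull: tiny black ship hull, pine deck, 90 x 19 mm, 38 mm high with its mast stubs; bystander; origin under its middle
- tweezers_a: brass tweezers with bent tips, about 130 mm long, lying flat, 8 mm high; bystander; origin under its middle
- tweezers_b: second brass tweezers, about 130 mm long, lying flat, 8 mm high; bystander; origin under its middle
- probe: bone-handled steel probe, 145 mm long, 10 mm high, lying; bystander; origin under its middle
- glue_pot: small glue jar, 36 mm in diameter, 50 mm high, red cap; bystander; origin under its middle
- spool: red thread spool, 28 mm in diameter, 28 mm high; bystander; origin under its middle
Not all that is in view belongs to the job. What is shaped like the tile0 but black, pink or purple is not meant.

How it is judged (in metres and radians):
At the end, for the whole second after the job is handed in: every bottle present is mouth down on a peg (axis within 12 mm of the peg and 0.12 rad of upright, rim within 6 mm of the board); every tile present lies flat within 12 mm and 0.15 rad of the pad's centre and long direction, and within 7 mm and 0.13 rad of every other tile; all at rest ((horizontal distance between bottle_a and peg0 below 0.012 m or horizontal distance between bottle_a and peg1 below 0.012 m or horizontal distance between bottle_a and peg2 below 0.012 m) and angle between the x axis of each of bottle_a, bottle_b, bottle_c and the z axis of rack, either way round below 0.12 rad and height (world z) of each of mouth_a, mouth_b, mouth_c below 0.018 m and linear speed of each of bottle_a, bottle_b, bottle_c, tile0, tile1, tile2, tile3 below 0.03 m/s and (horizontal distance between bottle_b and peg0 below 0.012 m or horizontal distance between bottle_b and peg1 below 0.012 m or horizontal distance between bottle_b and peg2 below 0.012 m) and (horizontal distance between bottle_c and peg0 below 0.012 m or horizontal distance between bottle_c and peg1 below 0.012 m or horizontal distance between bottle_c and peg2 below 0.012 m) and horizontal distance between each of tile0, tile1, tile2, tile3 and pad below 0.012 m and angle between the x axis of each of tile0, tile1, tile2, tile3 and the x axis of pad, either way round below 0.15 rad and angle between each of tile0, tile1, tile2, tile3's own z axis and vertical below 0.1 rad and horizontal distance between each of tile1, tile2, tile3 and tile0 below 0.007 m and angle between the x axis of each of tile1, tile2, tile3 and the x axis of tile0, either way round below 0.13 rad and horizontal distance between each of tile2, tile3 and tile1 below 0.007 m and angle between the x axis of each of tile2, tile3 and the x axis of tile1, either way round below 0.13 rad and horizontal distance between tile3 and tile2 below 0.007 m and angle between the x axis of tile3 and the x axis of tile2, either way round below 0.13 rad); the robot touches nothing.
It fails at once if a bottle was dropped or slammed onto the rack (faster than 0.6 m/s there) ((height (world z) of mouth_a below 0.1 m and horizontal distance between bottle_a and rack below 0.14 m and linear speed of bottle_a above 0.6 m/s) or (height (world z) of mouth_b below 0.1 m and horizontal distance between bottle_b and rack below 0.14 m and linear speed of bottle_b above 0.6 m/s) or (height (world z) of mouth_c below 0.1 m and horizontal distance between bottle_c and rack below 0.14 m and linear speed of bottle_c above 0.6 m/s)).
It fails at once if a bottle was banged against the rack (over 35 N) (contact force between any of bottle_a, bottle_b, bottle_c and rack above 35 N).
It fails at once if a bystander was moved more than 35 mm (distance of any of hull, tweezers_a, tweezers_b, probe, glue_pot, spool from where it was at the start of the episode above 0.035 m).
Of bottle_a, bottle_b, bottle_c only 2 to 3 are there at a start; the rules pass over those that are not, and their reading is None.
Of tile0, tile1, tile2, tile3 only 3 to 4 are there at a start; the rules pass over those that are not, and their reading is None.
At some moment in a run one of tile0, tile1, tile2, tile3 may be knocked a few centimetres aside while the robot is not near it.
It also fails if it takes over 208 s, if anything falls off the work surface, if the arm or the gripper's body presses on something with over 40 N, if the wrist force passes 120 N, or if a joint passes its speed limit or range.

## Working session

There is one attempt and no reset: what is moved stays moved. The work goes in short steps, Python scripts to look and compute and a shell command to move; the robot and the scene stay as the last step left them, time stands still between calls to the robot, and variables do not carry over. Pictures are saved under pics/ and viewed, at most 14 in all, crops included, and the job is handed in when it is done.

```bash
mkdir -p pics; ls
cat > h.py <<'E'
import numpy as np,cv2
from bench import ctrl
from scipy.spatial.transform import Rotation as Ro
E
python3 - <<'E'
from h import *
o=ctrl.get_obs();print(o['time'],o['tcp_pos'],o['orientation'],o['gripper_width'])
for n in('scene','side'):
    p,d=ctrl.snapshot(n);cv2.imwrite(f'pics/{n}0.png',cv2.resize(p,(800,600)));np.savez(f'{n}0.npz',p=p,d=d)
    m=ctrl.camera_model(n);R=np.array(m['R']);print(n,m['fx'],m['cx'],m['cy'],(-R.T@m['t']).round(),R.round(2).tolist(),(d>0).mean())
print(ctrl.camera_model('wrist'))
E
```

```text
pics
0.0 [ 235.68872715 -632.29373404  217.90787311] [-3.14041513e+00 -7.45625385e-06  3.56854361e-01] 93.4556854826706
scene 490.27757130644 259.9404901641847 195.36816288118212 [ 1137. -1030.   870.] [[0.84, 0.54, 0.02], [0.33, -0.49, -0.81], [-0.43, 0.69, -0.59]] 0.99578857421875
side 394.75287945877994 252.52405884075995 192.6088293708121 [195. 675. 660.] [[-0.91, -0.42, 0.02], [-0.26, 0.51, -0.82], [0.33, -0.75, -0.57]] 0.9958546956380209
{'fx': 295.6513631700212, 'fy': 295.6513631700212, 'cx': 255.5405074947665, 'cy': 192.59667927538362, 'tool_from_camera': array([[ 1.03438931e-03, -9.53198485e-01, -3.02343477e-01,
         8.52996524e+01],
       [ 9.99998645e-01,  5.98836000e-04,  1.53328374e-03,
        -3.65112525e-02],
       [-1.28046958e-03, -3.02344653e-01,  9.53197813e-01,
        -1.64883521e+02],
       [ 0.00000000e+00,  0.00000000e+00,  0.00000000e+00,
         1.00000000e+00]])}
```

View pics/scene0.png

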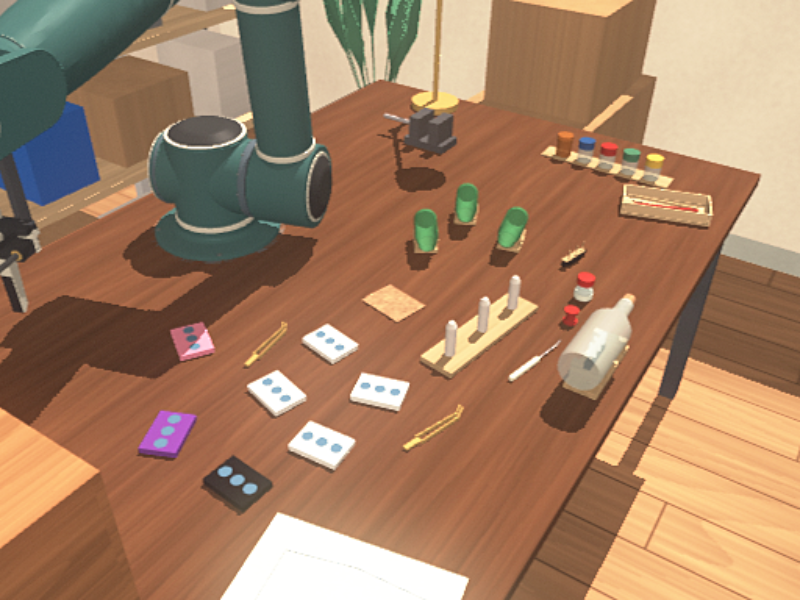

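View pics/side0.png

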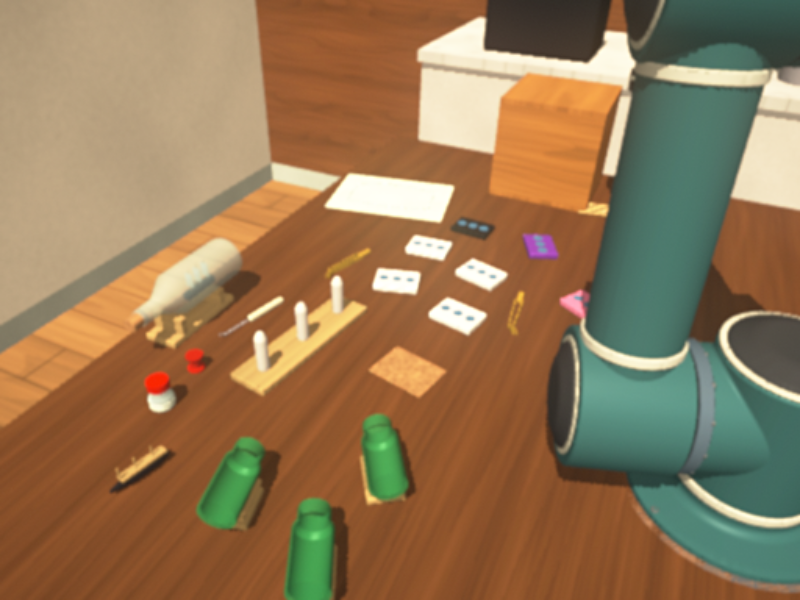

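The scene view shows 4 white tiles at about (330,343), (277,392), (380,391), (322,444), the cork pad at (394,302), the rack at (480,335), and 3 green bottles near (426,230), (466,203), (512,228). All three necks point toward −y. Next I'll measure them.

```bash
cat >> h.py <<'E'
def cam(n):
    m=ctrl.camera_model(n)
    if 'R' in m: return m,np.array(m['R']).T,-np.array(m['R']).T@np.array(m['t'])
    o=ctrl.get_obs();T=np.array(m['tool_from_camera']);Rt=Ro.from_euler('xyz',o['orientation']).as_matrix()
    return m,Rt@T[:3,:3],Rt@T[:3,3]+o['tcp_pos']
def rays(c,uv):
    m,R,C=c;uv=np.asarray(uv,float).reshape(-1,2)
    return np.c_[(uv[:,0]-m['cx'])/m['fx'],(uv[:,1]-m['cy'])/m['fy'],np.ones(len(uv))]@R.T,C
def plane(c,uv,z):
    r,C=rays(c,uv);return C+r*((z-C[2])/r[:,2])[:,None]
def cloud(c,d):
    v,u=np.mgrid[:384,:512];r,C=rays(c,np.c_[u.ravel(),v.ravel()]);return (C+r*d.reshape(-1,1)).reshape(384,512,3)
def tri(c1,p1,c2,p2):
    r1,C1=rays(c1,p1);r2,C2=rays(c2,p2);A=np.c_[r1[0],-r2[0]];s=np.linalg.lstsq(A,C2-C1,rcond=None)[0]
    a=C1+s[0]*r1[0];b=C2+s[1]*r2[0];return (a+b)/2,np.linalg.norm(a-b)
def rect(P):
    (x,y),(w,h),a=cv2.minAreaRect(P[:,:2].astype(np.float32))
    if w<h:w,h,a=h,w,a+90
    return round(x,1),round(y,1),round(w,1),round(h,1),round((a+90)%180-90,1)
def masks(p):
    h,s,v=cv2.split(cv2.cvtColor(p,cv2.COLOR_BGR2HSV))
    k=np.ones((5,5),np.uint8);f=lambda m:m.astype(np.uint8)
    return dict(white=cv2.morphologyEx(f((s<50)&(v>170)),cv2.MORPH_CLOSE,k),green=f((h>48)&(h<75)&(s>130)),
      cork=f((h>8)&(h<18)&(s>90)&(s<170)&(v>170)),oak=f((h>17)&(h<26)&(s>60)&(s<150)&(v>140)))
def blobs(m,lo,hi):
    n,l,st,ce=cv2.connectedComponentsWithStats(m);return [l==i for i in range(1,n) if lo<st[i,4]<hi]
E
cat > m.py <<'E'
from h import *
for n in('scene','side'):
    f=np.load(n+'0.npz');p,d=f['p'],f['d'];c=cam(n);X=cloud(c,d);M=masks(p);print(n)
    for k,lo,hi,z in(('white',300,3000,12),('green',200,6000,None),('cork',300,3000,4),('oak',300,9000,12)):
        for b in blobs(M[k],lo,hi):
            P=X[b];v,u=np.nonzero(b);zz=np.percentile(P[:,2],[5,50,95]).round(1)
            r=rect(plane(c,np.c_[u,v],z)) if z else rect(P)
            if 250<r[0]<1100 and zz[2]<200: print(k,b.sum(),u.mean().round(),v.mean().round(),zz,r)
E
python3 m.py
```

```text
scene
white 699 488.0 162.0 [-744.4 -701.3 -656.3] (1041.2, 562.4, 161.9, 97.9, 0.1)
white 843 387.0 214.0 [ 81.9 104.  108.8] (862.8, 120.4, 229.7, 71.8, -89.7)
white 464 211.0 219.0 [ 1.8 10.1 13.3] (461.6, -198.9, 91.5, 66.5, -12.2)
white 573 177.0 251.0 [ 3.8 10.2 13.4] (468.2, -349.0, 91.6, 61.9, -16.8)
white 596 242.0 250.0 [ 3.3 10.1 13.2] (605.9, -253.8, 85.2, 68.6, 16.3)
white 729 205.0 284.0 [ 5.2 10.3 13.1] (600.4, -401.3, 86.9, 66.5, 4.6)
cork 463 427.0 125.0 [-2.2 13.3 26.9] (785.6, 723.1, 195.0, 159.5, 44.1)
cork 408 426.0 137.0 [-0.1 13.7 26.8] (812.3, 637.5, 212.6, 74.5, 19.9)
cork 2857 203.0 242.0 [-4.2 -1.2  3.4] (494.8, -209.3, 961.0, 138.4, -89.3)
cork 517 301.0 247.0 [-4.6 -1.5  2.5] (723.8, -96.0, 344.0, 41.1, 89.0)
cork 877 407.0 261.0 [-759.7 -751.7 -742.4] (974.0, -25.2, 319.9, 36.0, -89.9)
cork 486 309.0 366.0 [-4.2 -1.8  0.8] (906.4, -428.7, 157.7, 48.9, 90.0)
oak 764 311.0 212.0 [ 7.5 10.3 13.4] (668.2, -12.1, 265.2, 67.6, 81.5)
oak 344 433.0 314.0 [-760.  -752.6 -744.5] (1088.0, -187.9, 137.2, 26.8, 4.5)
side
white 2127 338.0 36.0 [161.8 184.3 187. ] (857
[... 235 characters left out ...]
] (768.5, -578.2, 273.8, 195.1, 11.4)
white 335 307.0 175.0 [ 5.4 11.7 13.6] (462.3, -338.8, 85.0, 70.9, -15.6)
white 358 253.0 179.0 [ 4.  11.6 13.7] (599.7, -240.5, 82.2, 72.4, 16.5)
white 443 292.0 201.0 [ 5.5 11.6 14. ] (456.6, -187.0, 86.0, 69.8, -10.8)
green 686 246.0 298.0 [35.7 65.7 70.3] (302.4, 417.8, 555.2, 43.6, -62.9)
green 780 148.0 315.0 [37.4 61.6 70.1] (400.6, 495.7, 540.9, 66.4, -48.1)
green 1298 199.0 358.0 [42.2 65.8 70.2] (334.7, 502.1, 441.4, 48.9, -57.4)
cork 910 261.0 237.0 [-0.2  3.6  5.7] (478.5, -18.7, 105.0, 82.8, -12.7)
oak 654 122.0 177.0 [ 73.8  93.1 108.5] (966.6, -76.0, 287.6, 100.3, 88.8)
oak 1304 189.0 221.0 [ 9.8 11.9 13.9] (665.6, -5.0, 273.1, 68.5, 81.5)
```

```bash
J='python3 -m jog'
for i in 1 2 3; do python3 -m jog '{"slide":[[0.98,-0.78,-0.2],[0.98,-0.78,-0.2],[0.98,-0.78,-0.2],[0.98,-0.78,-0.2],[0.98,-0.78,-0.2]],"dr":[[0,0,0],[0,0,0],[0,0,0],[0,0,0],[0,0,0]]}'; done
cat > b.py <<'E'
from h import *
for n in('scene','side'):
    f=np.load(n+'0.npz');p,d=f['p'],f['d'];c=cam(n);X=cloud(c,d);M=masks(p)
    for b in blobs(M['green'],150,6000):
        P=X[b];P=P[(P[:,2]>25)&(P[:,2]<75)];P=P[np.linalg.norm(P-np.median(P,0),axis=1)<90]
        if len(P)>50: print(n,np.median(P,0).round(),rect(P))
E
python3 b.py
python3 - <<'E'
from h import *
c=cam('wrist');p,d=ctrl.snapshot('wrist');cv2.imwrite('pics/w1.png',p);np.savez('w1.npz',p=p,d=d);print(ctrl.get_obs()['joint_positions'])
X=cloud(c,d);M=masks(p)
for k,lo,hi,z in(('white',1000,20000,12),('cork',1000,30000,4),('oak',1000,30000,12)):
    for b in blobs(M[k],lo,hi):
        v,u=np.nonzero(b);print(k,b.sum(),u.mean().round(),v.mean().round(),np.percentile(X[b][:,2],[5,50,95]).round(1),rect(plane(c,np.c_[u,v],z)))
E
```

```text
time: 0.52
tcp_pos: [316.9, -497.0, 243.5]
orientation: [-3.141, 0.0, 0.356]
force: [-0.0, -0.7, -0.0]
gripper_width: 93.1
finger_force: 0.0
time: 0.93
tcp_pos: [397.6, -362.7, 268.7]
orientation: [-3.141, 0.0, 0.357]
force: [0.1, 0.3, 0.2]
gripper_width: 92.9
finger_force: 0.0
time: 1.35
tcp_pos: [478.4, -228.6, 293.7]
orientation: [-3.141, 0.0, 0.357]
force: [0.1, -0.1, -0.6]
gripper_width: 93.1
finger_force: 0.0
side [406. 221.  66.] (414.5, 203.2, 69.9, 40.3, -56.3)
side [552. 331.  62.] (559.8, 315.1, 80.2, 38.0, -77.1)
side [422. 366.  66.] (429.5, 350.7, 88.0, 42.6, -64.2)
[-0.48727364 -0.20992192  1.63446999  0.0018097   1.71621242  0.72494628]
white 2182 498.0 102.0 [-1.2  0.2  1.7] (683.1, -513.6, 150.0, 54.9, 35.2)
white 2427 298.0 77.0 [-0.5 10.7 12.3] (605.3, -244.9, 83.9, 60.3, 16.5)
white 2119 389.0 119.0 [ 4.7 10.9 12.4] (599.5, -392.9, 83.1, 61.1, 4.5)
white 1896 228.0 159.0 [-0.4 10.7 12.3] (460.2, -190.6, 83.0, 60.9, -11.8)
white 1560 319.0 188.0 [ 4.6 11.  12.4] (466.3, -342.2, 83.0, 61.2, -15.6)
cork 1081 204.0 14.0 [ 9.1 10.5 12.1] (638.3, -86.6, 98.9, 30.5, 81.7)
cork 3511 123.0 104.0 [0.8 2.5 3.9] (481.6, -18.5, 100.3, 75.2, -11.6)
```

View pics/w1.png

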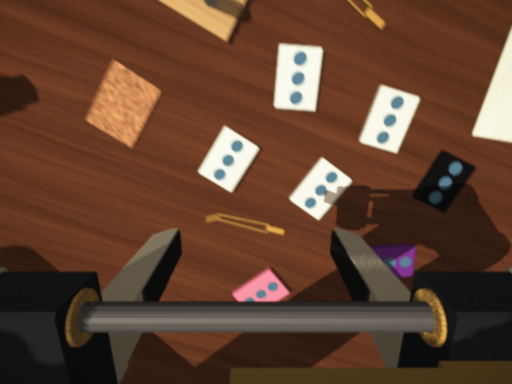

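The wrist view shows four white tiles at pixels (298,77), (389,119), (228,159), (319,188), each measuring 83x60. The pad is at (123,104). Next I'll look at the rack and the bottles.

```bash
for i in 1 2; do python3 -m jog '{"slide":[[0.37,-0.98,0],[0.37,-0.98,0],[0.37,-0.98,0],[0.37,-0.98,0]],"dr":[[0,0,0],[0,0,0],[0,0,0],[0,0,0]]}' | sed -n 2p; done
cat > w.py <<'E'
import sys
from h import *
n=sys.argv[1]
c=cam('wrist');p,d=ctrl.snapshot('wrist');cv2.imwrite(f'pics/{n}.png',p);np.savez(f'{n}.npz',p=p,d=d,R=c[1],C=c[2]);print(ctrl.get_obs()['joint_positions'].round(3) if n else 0)
X=cloud(c,d);M=masks(p)
for k,lo,hi,z in(('white',200,20000,12),('cork',1000,30000,4),('oak',1000,30000,12),('green',500,90000,45)):
    for b in blobs(M[k],lo,hi):
        v,u=np.nonzero(b);print(k,b.sum(),u.mean().round(),v.mean().round(),np.percentile(X[b][:,2],[5,50,95]).round(1),rect(plane(c,np.c_[u,v],z)), rect(X[b]))
E
python3 w.py w2
for i in 1 ; do python3 -m jog '{"slide":[[0.6,-0.9,0],[0.6,-0.9,0],[0.6,-0.9,0],[0.6,-0.9,0]],"dr":[[0,0,-0.0193],[0,0,-0.0193],[0,0,-0.0193],[0,0,-0.0193]]}' | sed -n 2p; python3 -m jog '{"slide":[[0,0,0],[0,0,0],[0,0,0],[0,0,0]],"dr":[[0,0,-0.0193],[0,0,-0.0193],[0,0,-0.0193],[0,0,0]]}' | sed -n 2,3p;done
python3 w.py w3
```

```text
tcp_pos: [478.1, -124.2, 293.3]
tcp_pos: [478.5, -19.4, 293.5]
[-8.800e-02 -3.260e-01  1.730e+00  1.000e-03  1.738e+00  1.125e+00]
white 2103 426.0 130.0 [ 7.2 11.1 12.6] (603.7, -243.1, 82.9, 61.6, 16.4) (572.6, -137.0, 291.0, 83.6, -73.7)
white 1147 499.0 171.0 [ 6.1 11.2 12.7] (586.2, -375.2, 99.5, 50.4, 35.2) (598.4, -393.6, 82.9, 56.8, 4.8)
white 346 362.0 190.0 [ 5.6 11.1 12.4] (483.9, -194.4, 62.7, 34.6, 71.5) (483.3, -196.6, 60.2, 34.6, 71.4)
white 209 329.0 213.0 [ 2.8 10.8 12.4] (433.0, -162.5, 34.7, 22.9, 18.5) (431.4, -164.7, 38.8, 20.9, 16.1)
cork 2009 324.0 34.0 [ 9.1 10.8 12.9] (668.2, -15.7, 255.9, 70.3, 81.4) (638.2, -25.1, 252.1, 124.3, -69.4)
cork 3164 255.0 154.0 [0.8 2.8 4.3] (480.3, -18.0, 100.2, 77.4, -12.0) (490.2, -18.0, 122.7, 82.7, -11.3)
oak 3304 295.0 42.0 [ 9.3 10.8 12.3] (652.3, -12.7, 246.0, 37.8, 81.3) (613.2, -4.6, 245.5, 113.5, 76.4)
green 700 35.0 15.0 [52.2 58.5 64.1] (556.5, 296.7, 90.0, 13.8, -75.2) (563.1, 171.3, 320.6, 27.6, -86.7)
green 521 99.0 136.0 [56.6 62.  66.6] (433.3, 199.2, 100.3, 16.3, -57.6) (440.1, 192.8, 95.6, 15.3, -62.9)
tcp_pos: [484.1, 87.7, 293.2]
tcp_pos: [484.0, 86.6, 293.4]
orientation: [-3.141, 0.0, 1.212]
[ 0.125 -0.296  1.707  0.     1.731  0.492]
cork 4071 389.0 157.0 [ 9.5 11.  12.5] (670.1, -11.6, 273.3, 69.9, 81.3) (653.0, 34.8, 336.9, 179.7, -71.5)
cork 2540 275.0 216.0 [1.7 3.1 4.5] (480.1, -19.6, 99.5, 75.6, -12.5) (495.8, 53.8, 227.4, 100.3, 77.9)
oak 1191 370.0 179.0 [ 9.7 11.1 12.4] (642.4, -3.9, 263.2, 14.9, 81.6) (625.5, 34.3, 321.3, 124.8, -71.1)
oak 1244 363.0 258.0 [300.9 328.1 349.5] (599.4, -136.3, 140.8, 41.9, -77.9) (525.1, 117.9, 98.1, 10.7, -71.3)
green 1477 190.0 108.0 [56.5 63.4 67.9] (426.8, 185.5, 98.8, 43.7, -57.0) (442.5, 177.3, 130.1, 65.6, -35.6)
```

```bash
python3 -c "
import cv2,numpy as np
cv2.imwrite('pics/w23.png',cv2.resize(np.hstack([cv2.imread('pics/w2.png')[:300],cv2.imread('pics/w3.png')[:300]]),(800,234)))"
```

```text
(no output)
```

View pics/w23.png

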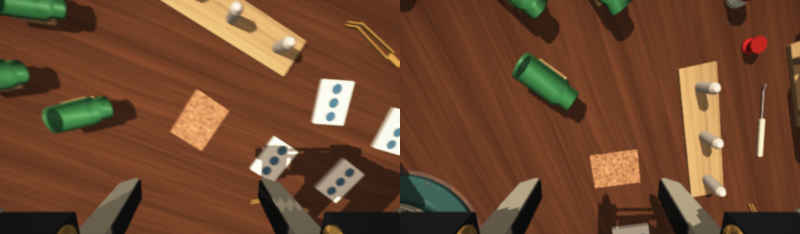

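```bash
python3 -m jog '{"slide":[[0.98,-0.4,0],[0.98,-0.4,0],[0.98,-0.4,0],[0.98,-0.4,0],[0.98,-0.4,0]],"dr":[[0,0,0],[0,0,0],[0,0,0],[0,0,0],[0,0,0]]}' | sed -n 2p
python3 w.py w4 >/dev/null
cat > bt.py <<'E'
from h import *
for n in('w3','w4'):
    f=np.load(n+'.npz');p,d=f['p'],f['d'];c=(ctrl.camera_model('wrist'),f['R'],f['C']);X=cloud(c,d)
    h,s,v=cv2.split(cv2.cvtColor(p,cv2.COLOR_BGR2HSV));g=((h>45)&(h<85)&(s>90)&(v>25)).astype(np.uint8);g[290:]=0
    for b in blobs(g,800,99999):
        vv,uu=np.nonzero(b);P=X[b];P=P[(P[:,2]>20)&(P[:,2]<80)]
        if len(P)<300:continue
        # axis from ridge: fit plane-sweep: PCA of upper points
        q=P[:,:2];r=rect(P);T=P[P[:,2]>np.percentile(P[:,2],98)-6][:,:2];m=T.mean(0);w,V=np.linalg.eigh(np.cov(T.T));a=V[:,1]*np.sign(-V[1,1])
        s_=(q-m)@a;t=(q-m)@np.array([-a[1],a[0]])
        print(n,len(P),uu.min(),uu.max(),vv.min(),vv.max(),'zmax',np.percentile(P[:,2],98).round(1),'rect',r,'dir',np.degrees(np.arctan2(a[1],a[0])).round(1),'base',(m+a*np.percentile(s_,.5)).round(1),'mouth',(m+a*np.percentile(s_,99.5)).round(1),'len',np.ptp(np.percentile(s_,[.5,99.5])).round(1),'lat',np.percentile(t,[1,99]).round(1))
    k=(X[...,2]>60)&(X[...,2]<90)&(s<60)&(v>90);k[290:]=0
    for b in blobs(k.astype(np.uint8),15,2000):print(n,'peg?',b.sum(),np.median(X[b],0).round(1),X[b][:,2].max().round(1))
E
python3 bt.py;  python3 -c "
import cv2,numpy as np
cv2.imwrite('pics/w4b.png',cv2.imread('pics/w4.png')[:300])"
```

```text
tcp_pos: [481.0, 219.8, 293.6]
w3 2949 145 227 68 141 zmax 69.4 rect (426.3, 187.6, 104.7, 47.6, -56.1) dir -56.1 base [397.4 230.3] mouth [455.2 144.4] len 103.5 lat [-21.7  23.3]
w3 peg? 116 [680.5  88.4  79.3] 82.2
w3 peg? 111 [666.9  -4.6  78.3] 82.3
w3 peg? 108 [652.9 -97.6  77.9] 82.1
w4 3086 259 327 30 118 zmax 69.4 rect (570.2, 303.9, 103.5, 48.0, -76.4) dir -76.1 base [557.7 353.5] mouth [582.  255.1] len 101.3 lat [-23.   22.8]
w4 3054 146 227 43 123 zmax 69.4 rect (437.9, 343.3, 104.7, 46.2, -63.3) dir -62.9 base [413.7 389. ] mouth [460.7 297.2] len 103.1 lat [-20.9  23.4]
w4 2178 190 263 162 222 zmax 69.6 rect (428.4, 189.9, 103.7, 42.6, -55.9) dir -56.2 base [397.6 231.3] mouth [454.5 146.3] len 102.2 lat [-17.   23.5]
w4 peg? 117 [681.6  91.4  75.4] 81.9
w4 peg? 109 [668.   -2.2  75.2] 82.2
```

View pics/w4b.png

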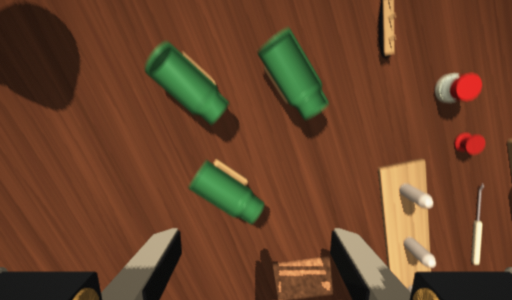

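The wrist views show three bottles and three pegs, with the pegs at (410,197), (418,255) in the last picture. All three mouths point to the lower right.

My plan is to grip each bottle with the tool tilted 25°. Flipping it 90° then leaves the tool pointing roughly along +y and still 25° below horizontal. I'll fill peg2 first, then peg1, then peg0.

```bash
cat > plan.py <<'E'
# plan.py x y z heading tilt [N]: per-row slide/dr (N equal rows) from measured pose to the target TCP pose
import sys
from h import *
x,y,z,hd,t=map(float,sys.argv[1:6]);o=ctrl.get_obs()
R0=Ro.from_euler('xyz',o['orientation']);R1=Ro.from_euler('z',hd,degrees=True)*Ro.from_matrix(np.diag([1,-1,-1.]))*Ro.from_euler('y',t,degrees=True)
D=R0.inv()*R1;p=R0.inv().apply(np.array([x,y,z])-o['tcp_pos']);w=D.as_rotvec()
N=int(sys.argv[6]) if len(sys.argv)>6 else max(1,int(np.ceil(max(np.degrees(np.linalg.norm(w))/7.1,np.abs(p).max()/24.5))))
S=sum(Ro.from_rotvec(w*k/N).as_matrix() for k in range(N));d=np.linalg.solve(S,p)
print('N',N,'slide',(d/25).round(3).tolist(),'dr',(np.degrees(w)/N/360).round(4).tolist(),'total mm',p.round(1),'deg',np.degrees(w).round(1))
E
python3 plan.py 385 251 140 124 -25; python3 plan.py 385 251 140 124 -25 15
```

```text
N 9 slide [0.28, -0.482, 0.628] dr [-0.0037, -0.0071, -0.0167] total mm [ -8.7 -99.2 153.3] deg [-12.1 -23.1 -54.2]
N 15 slide [0.178, -0.287, 0.374] dr [-0.0022, -0.0043, -0.01] total mm [ -8.7 -99.2 153.3] deg [-12.1 -23.1 -54.2]
```

```bash
for i in 1 2; do python3 -m jog '{"slide":[[0.25,-0.434,0.565],[0.25,-0.434,0.565],[0.25,-0.434,0.565],[0.25,-0.434,0.565],[0.25,-0.434,0.565]],"dr":[[-0.0034,-0.0064,-0.015],[-0.0034,-0.0064,-0.015],[-0.0034,-0.0064,-0.015],[-0.0034,-0.0064,-0.015],[-0.0034,-0.0064,-0.015]]}' 1|sed -n 2,3p; done
python3 -c "
from h import *
print(ctrl.get_obs()['joint_positions'].round(2))"
python3 plan.py 411.7 209 37.4 124 -25
```

```text
tcp_pos: [435.1, 252.4, 218.4]
orientation: [3.083, 0.22, 1.672]
tcp_pos: [385.1, 244.8, 139.4]
orientation: [3.136, 0.44, 2.163]
[ 0.79 -0.3   2.   -0.43  1.53  0.24]
N 5 slide [0.024, 0.013, 0.89] dr [0.0001, 0.0001, -0.0] total mm [  3.2   1.5 111.3] deg [ 0.3  0.2 -0.1]
```

```bash
python3 -m jog '{"slide":[[0.025,0.01,0.89],[0.025,0.01,0.89],[0.025,0.01,0.89],[0.025,0.01,0.89],[0.025,0.01,0.89]],"dr":[[0,0,0],[0,0,0],[0,0,0],[0,0,0],[0,0,0]]}' 
python3 -m jog '{"slide":[[0,0,0],[0,0,0],[0,0,0],[0,0,0],[0,0,0]],"dr":[[0,0,0],[0,0,0],[0,0,0],[0,0,0],[0,0,0]]}' 0.4
python3 -m jog '{"slide":[[0,0,0],[0,0,0],[0,0,0],[0,0,0],[0,0,0]],"dr":[[0,0,0],[0,0,0],[0,0,0],[0,0,0],[0,0,0]]}' 0.4
```

```text
time: 4.55
tcp_pos: [411.9, 208.5, 37.2]
orientation: [3.135, 0.438, 2.157]
force: [0.3, 0.3, 1.0]
gripper_width: 93.0
finger_force: 0.0
time: 4.97
tcp_pos: [412.1, 209.7, 39.4]
orientation: [3.135, 0.438, 2.162]
force: [-0.2, 0.5, 0.3]
gripper_width: 64.4
finger_force: 0.0
time: 5.38
tcp_pos: [410.8, 208.7, 38.5]
orientation: [3.14, 0.438, 2.163]
force: [-13.8, -3.2, 10.9]
gripper_width: 49.4
finger_force: 30.0
```

```bash
python3 -m jog '{"slide":[[0.2,0,-0.5],[0.4,0,-0.85],[0.4,0,-0.85],[0.4,0,-0.85],[0.4,0,-0.85]],"dr":[[0,0,0],[0,0,0],[0,0,0],[0,0,0],[0,0,0]]}'
python3 -m jog '{"slide":[[0.4,0,-0.85],[0.4,0,-0.85],[0.4,0,-0.85],[0.4,0,-0.85],[0.4,0,-0.85]],"dr":[[0,0,0],[0,0,0],[0,0,0],[0,0,0],[0,0,0]]}'
python3 plan.py 440 180 260 124 65 15;python3 plan.py 480 100 260 100 65 20
```

```text
time: 5.8
tcp_pos: [364.8, 278.0, 108.6]
orientation: [3.137, 0.438, 2.163]
force: [0.0, 0.3, -1.1]
gripper_width: 49.6
finger_force: 30.0
time: 6.22
tcp_pos: [313.8, 352.7, 183.6]
orientation: [3.137, 0.438, 2.163]
force: [-0.1, -0.5, -1.5]
gripper_width: 49.5
finger_force: 30.0
N 15 slide [-0.54, 0.023, -0.401] dr [0.0, 0.0167, 0.0] total mm [-226.     8.2   21.5] deg [ 0.2 90.1  0.2]
N 20 slide [-0.584, 0.131, -0.356] dr [-0.0012, 0.0123, 0.0035] total mm [-306.3   -3.4   59.1] deg [-8.8 88.6 25.2]
```

```bash
for i in 1 2 3; do python3 -m jog '{"slide":[[-0.54,0.023,-0.4],[-0.54,0.023,-0.4],[-0.54,0.023,-0.4],[-0.54,0.023,-0.4],[-0.54,0.023,-0.4]],"dr":[[0,0.0167,0],[0,0.0167,0],[0,0.0167,0],[0,0.0167,0],[0,0.0167,0]]}' |sed -n 2,3p;done
python3 -c "
from h import *
print(ctrl.get_obs()['joint_positions'].round(2))
for n in('scene',):
    p,d=ctrl.snapshot(n);cv2.imwrite(f'pics/{n}1.png',p)"
```

```text
tcp_pos: [346.8, 309.0, 248.1]
orientation: [3.133, -0.091, 2.168]
tcp_pos: [393.6, 244.6, 275.6]
orientation: [3.132, -0.615, 2.17]
tcp_pos: [442.1, 178.2, 259.2]
orientation: [3.128, -1.139, 2.177]
[-0.13  0.02  1.77  0.91  2.09 -0.57]
```

View pics/scene1.png

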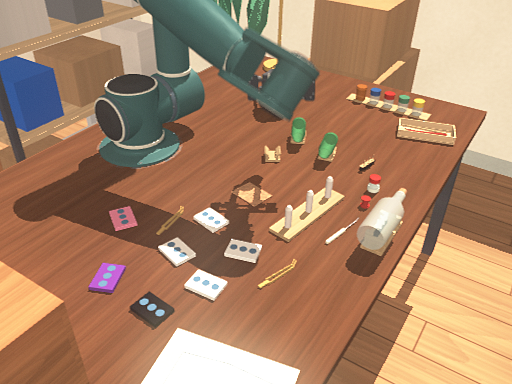

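```bash
python3 - <<'E'
from h import *
for n in('w2','w3','w4'):
    f=np.load(n+'.npz');p,d=f['p'],f['d'];c=(ctrl.camera_model('wrist'),f['R'],f['C']);X=cloud(c,d);print(n,f['C'].round())
    hsv=cv2.cvtColor(p,cv2.COLOR_BGR2HSV);s=hsv[...,1];v=hsv[...,2]
    k=(X[...,2]>55)&(X[...,2]<90)&(s<70)&(v>90);k[290:]=0
    for b in blobs(k.astype(np.uint8),15,2000):
        P=X[b];T=P[P[:,2]>79.5];print(len(T),np.median(T,0).round(1),((T.max(0)+T.min(0))/2).round(1))
E
python3 plan.py 683.4 92 200 82 65
```

```text
w2 [558.  10. 458.]
65 [667.5  -8.4  80.4] [667.6  -8.   81.2]
53 [ 653.8 -101.5   80.8] [ 653.7 -101.3   81.4]
w3 [514. 166. 458.]
56 [682.   85.3  80.6] [682.3  85.2  80.8]
51 [667.6  -8.4  80.6] [667.7  -8.3  81. ]
43 [ 653.4 -101.5   80.8] [ 653.4 -102.3   80.8]
w4 [512. 299. 458.]
37 [682.1  87.4  80.8] [682.3  87.1  80.8]
32 [668.5  -6.   80.7] [668.7  -6.5  80.8]
N 7 slide [-0.639, 1.218, -0.656] dr [-0.0151, -0.0004, 0.0069] total mm [-133.   152.8 -164.8] deg [-38.2  -0.9  17.3]
```

```bash
python3 plan.py 682.9 92.2 200 82 65 10
for i in 1 2; do python3 -m jog '{"slide":[[-0.47,0.86,-0.47],[-0.47,0.86,-0.47],[-0.47,0.86,-0.47],[-0.47,0.86,-0.47],[-0.47,0.86,-0.47]],"dr":[[-0.0106,0,0.0048],[-0.0106,0,0.0048],[-0.0106,0,0.0048],[-0.0106,0,0.0048],[-0.0106,0,0.0048]]}' |sed -n 2,3p;done
python3 plan.py 682.9 92.2 185 82 65
```

```text
N 10 slide [-0.442, 0.86, -0.446] dr [-0.0106, -0.0003, 0.0048] total mm [-132.9  152.5 -164.3] deg [-38.2  -0.9  17.3]
tcp_pos: [572.7, 155.7, 230.4]
orientation: [3.125, -1.137, 1.812]
tcp_pos: [685.7, 86.9, 202.5]
orientation: [3.119, -1.14, 1.452]
N 1 slide [-0.553, -0.146, 0.468] dr [0.0006, -0.001, 0.0014] total mm [-13.8  -3.6  11.7] deg [ 0.2 -0.3  0.5]
```

```bash
python3 -m jog '{"slide":[[-0.55,-0.15,0.47],[0,0,0]],"dr":[[0.0006,-0.001,0.0014],[0,0,0]]}' |sed -n 2,4p
cat > v.py <<'E'
import sys
from h import *
ims=[]
for n in('scene','side'):
    p,d=ctrl.snapshot(n);c=cam(n);X=cloud(c,d);ims.append(p)
    h,s,v=cv2.split(cv2.cvtColor(p,cv2.COLOR_BGR2HSV));g=((h>45)&(h<85)&(s>90)&(v>25)).astype(np.uint8)
    for b in blobs(g,150,9999):
        P=X[b];P=P[(P[:,0]>600)&(P[:,0]<740)&(abs(P[:,1])<150)]
        if len(P)<60:continue
        print(n,'z',np.percentile(P[:,2],[1,99]).round(1),[ (round(z),P[abs(P[:,2]-z)<6][:,:2].mean(0).round(1).tolist(),len(P[abs(P[:,2]-z)<6])) for z in np.linspace(P[:,2].min()+12,P[:,2].max()-10,4)])
cv2.imwrite('pics/%s.png'%sys.argv[1],np.hstack([ims[0][100:300,220:420],ims[1][100:300,120:320]]).repeat(2,0).repeat(2,1))
E
python3 v.py v1
```

```text
tcp_pos: [680.9, 93.0, 182.2]
orientation: [-3.132, -1.134, 1.426]
force: [-2.1, 0.1, -1.7]
side z [110.3 211.5] [(119, [668.8, 99.4], 57), (147, [666.8, 102.5], 85), (175, [669.9, 105.1], 81), (203, [667.8, 102.3], 99)]
```

View pics/v1.png

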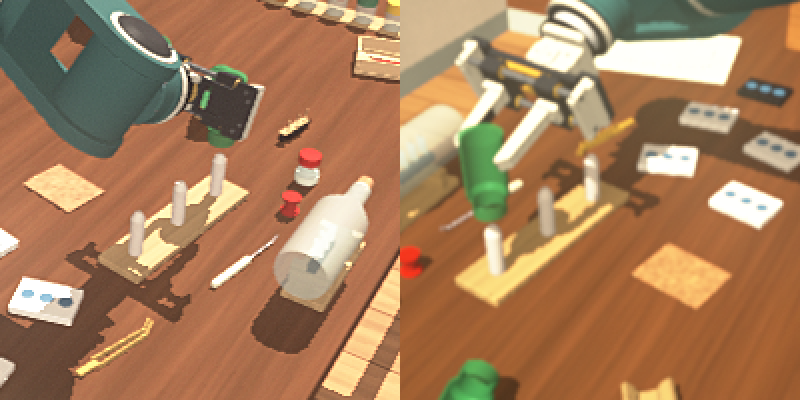

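```bash
python3 plan.py 682.9 92 110 82 65 10
```

```text
N 10 slide [-0.273, 0.008, 0.123] dr [-0.0001, -0.0, 0.0] total mm [-68.4   2.   30.6] deg [-0.3 -0.   0. ]
```

```bash
for i in 1 2; do python3 -m jog '{"slide":[[-0.273,0.01,0.123],[-0.273,0.01,0.123],[-0.273,0.01,0.123],[-0.273,0.01,0.123],[-0.273,0.01,0.123]],"dr":[[0,0,0],[0,0,0],[0,0,0],[0,0,0],[0,0,0]]}'|sed -n 2,4p;done; python3 v.py v2
```

```text
tcp_pos: [682.8, 92.0, 146.7]
orientation: [-3.141, -1.134, 1.433]
force: [0.3, 0.1, -1.1]
tcp_pos: [684.1, 91.2, 109.4]
orientation: [-3.141, -1.134, 1.433]
force: [-0.2, 0.3, -1.3]
side z [ 34.5 136.1] [(43, [671.6, 97.8], 52), (71, [669.1, 100.5], 83), (99, [671.6, 103.2], 67), (127, [671.9, 99.7], 87)]
```

```bash
python3 -m jog '{"slide":[[-0.18,0,0.085],[-0.18,0,0.085],[-0.1,0,0.05],[0,0,0]],"dr":[[0,0,0],[0,0,0],[0,0,0],[0,0,0]]}'|sed -n 2,4p
for i in 1 2 3; do python3 -m jog '{"slide":[[-0.03,0,0.014],[-0.03,0,0.014],[0,0,0]],"dr":[[0,0,0],[0,0,0],[0,0,0]]}'|sed -n 2,4p;done
```

```text
tcp_pos: [683.9, 91.4, 96.7]
orientation: [-3.14, -1.134, 1.432]
force: [-0.9, -0.1, -0.3]
tcp_pos: [684.1, 91.4, 95.8]
orientation: [3.141, -1.134, 1.434]
force: [1.0, -0.1, -1.6]
tcp_pos: [684.1, 91.4, 94.0]
orientation: [-3.141, -1.134, 1.433]
force: [-0.5, -0.3, -1.3]
tcp_pos: [684.0, 91.4, 92.3]
orientation: [-3.141, -1.134, 1.433]
force: [-0.6, -0.4, -1.4]
```

```bash
for i in 1 2 3; do python3 -m jog '{"slide":[[-0.02,0,0.009],[-0.02,0,0.009],[0,0,0]],"dr":[[0,0,0],[0,0,0],[0,0,0]]}'|sed -n 2,4p;done
```

```text
tcp_pos: [684.0, 91.4, 91.3]
orientation: [-3.141, -1.134, 1.433]
force: [0.9, 0.4, -1.5]
tcp_pos: [684.0, 91.3, 90.1]
orientation: [-3.141, -1.134, 1.433]
force: [0.9, -0.1, -1.7]
tcp_pos: [684.1, 91.4, 90.0]
orientation: [3.14, -1.136, 1.435]
force: [-2.8, -0.5, 5.8]
```

```bash
python3 -m jog '{"slide":[[0,0,0],[0,0,0],[0,0,0],[0,0,0],[0,0,0]],"dr":[[0,0,0],[0,0,0],[0,0,0],[0,0,0],[0,0,0]]}' 0.8|tail -5
python3 -m jog '{"slide":[[0,0,-0.4],[0,0,-0.8],[0,0,-0.98],[0,0,-0.98],[0,0,-0.98]],"dr":[[0,0,0],[0,0,0],[0,0,0],[0,0,0],[0,0,0]]}' |sed -n 2,4p
python3 -m jog '{"slide":[[0.9,0,-0.4],[0.9,0,-0.4],[0.9,0,-0.4],[0.9,0,-0.4],[0.9,0,-0.4]],"dr":[[0,0,0],[0,0,0],[0,0,0],[0,0,0],[0,0,0]]}' 1 |sed -n 2,4p
python3 v.py v3
python3 - <<'E'
# grasp poses for the other two bottles
import numpy as np
for n,b0,dg in(('B',(413.7,389.0),-63.0),('C',(557.7,353.5),-76.2)):
    b=np.array([np.cos(np.radians(dg)),np.sin(np.radians(dg))]);c=np.array(b0)+b*22.3;t=np.r_[b*.4226,-.906]
    P=np.r_[c,44.7]+7*t;print(n,P.round(1),'pre',(P-110*t).round(1),'heading',dg+180)
E
```

```text
tcp_pos: [684.1, 91.3, 89.1]
orientation: [-3.141, -1.134, 1.433]
force: [-0.2, -0.0, 0.2]
gripper_width: 73.4
finger_force: 0.0
tcp_pos: [670.8, -3.1, 133.7]
orientation: [-3.141, -1.134, 1.433]
force: [-0.2, -0.6, 0.1]
tcp_pos: [671.2, -0.0, 257.5]
orientation: [3.141, -1.134, 1.433]
force: [0.7, -0.6, 0.5]
scene z [ 65.  118.3] [(75, [693.1, 68.0], 9), (87, [684.6, 64.6], 13), (98, [688.8, 63.5], 20), (109, [684.0, 78.9], 80)]
side z [ 19.  118.5] [(26, [672.4, 97.5], 44), (54, [669.9, 100.6], 78), (81, [669.9, 100.6], 76), (109, [671.2, 100.2], 87)]
B [425.2 366.5  38.4] pre [404.1 407.9 138. ] heading 117.0
C [563.7 329.   38.4] pre [552.6 374.1 138. ] heading 103.8
```

View pics/v3.png

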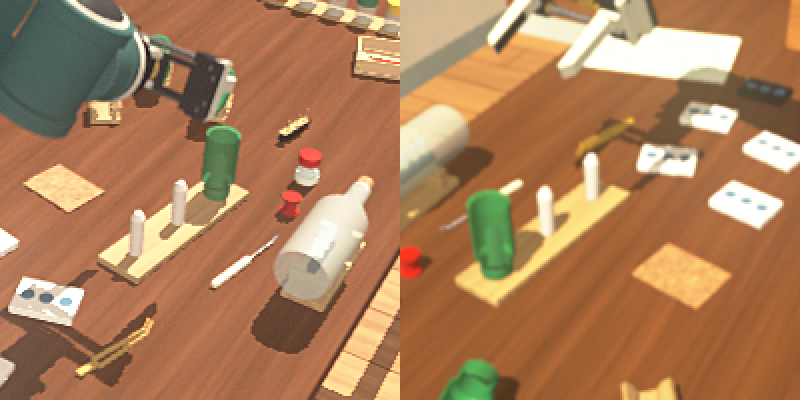

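The first bottle is upright on peg2. Next is bottle C.

```bash
python3 plan.py 552.6 374 200 103.8 -25 20
```

```text
N 20 slide [0.737, -0.221, 0.432] dr [0.0012, -0.0123, -0.0031] total mm [  95.9 -169.9  346.3] deg [  8.6 -88.7 -22.5]
```

```bash
for i in 1 2 3 4; do python3 -m jog '{"slide":[[0.737,-0.22,0.432],[0.737,-0.22,0.432],[0.737,-0.22,0.432],[0.737,-0.22,0.432],[0.737,-0.22,0.432]],"dr":[[0.0012,-0.0123,-0.0031],[0.0012,-0.0123,-0.0031],[0.0012,-0.0123,-0.0031],[0.0012,-0.0123,-0.0031],[0.0012,-0.0123,-0.0031]]}'|sed -n 2,3p;done;python3 plan.py 552.6 374 138 103.8 -25
```

```text
tcp_pos: [652.8, 98.5, 302.1]
orientation: [3.064, -0.74, 1.573]
tcp_pos: [626.1, 205.1, 306.4]
orientation: [3.061, -0.347, 1.651]
tcp_pos: [591.8, 302.7, 269.2]
orientation: [3.088, 0.045, 1.723]
tcp_pos: [552.1, 375.7, 197.2]
orientation: [-3.134, 0.434, 1.814]
N 3 slide [0.311, 0.005, 0.726] dr [-0.0003, -0.0001, 0.0001] total mm [23.3  0.5 54.4] deg [-0.4 -0.1  0.1]
```

```bash
python3 -m jog '{"slide":[[0.31,0,0.73],[0.31,0,0.73],[0.31,0,0.73],[0,0,0]],"dr":[[-0.0003,0,0],[0,0,0],[0,0,0],[0,0,0]]}'|sed -n 2,3p;python3 plan.py 563.7 329 38.2 103.8 -25
```

```text
tcp_pos: [551.3, 372.2, 133.3]
orientation: [-3.13, 0.433, 1.816]
N 5 slide [-0.006, 0.019, 0.841] dr [-0.0003, -0.0001, 0.0001] total mm [ -0.9   2.8 105.1] deg [-0.6 -0.2  0.2]
```

```bash
python3 -m jog '{"slide":[[0,0.02,0.84],[0,0.02,0.84],[0,0.02,0.84],[0,0.02,0.84],[0,0.02,0.84]],"dr":[[-0.0003,0,0],[-0.0003,0,0],[-0.0003,0,0],[-0.0003,0,0],[-0.0003,0,0]]}'|sed -n 2,4p
for i in 1 2; do python3 -m jog '{"slide":[[0,0,0],[0,0,0],[0,0,0],[0,0,0],[0,0,0]],"dr":[[0,0,0],[0,0,0],[0,0,0],[0,0,0],[0,0,0]]}' 0.4|tail -5;done
python3 plan.py 563.7 329 210 103.8 -25
```

```text
tcp_pos: [565.8, 330.9, 42.9]
orientation: [3.137, 0.43, 1.812]
force: [0.9, 0.4, 1.1]
tcp_pos: [565.6, 332.3, 44.1]
orientation: [3.136, 0.429, 1.813]
force: [-0.1, 0.3, 0.6]
gripper_width: 64.3
finger_force: 0.0
tcp_pos: [563.1, 331.6, 43.1]
orientation: [-3.141, 0.43, 1.814]
force: [-20.6, -1.2, 12.1]
gripper_width: 49.7
finger_force: 30.0
N 7 slide [-0.414, -0.001, -0.859] dr [0.0, -0.0001, 0.0] total mm [ -72.    -0.2 -150.6] deg [ 0.  -0.3  0.1]
```

```bash
python3 -m jog '{"slide":[[0,0,0],[0,0,0],[0,0,0],[0,0,0],[0,0,0]],"dr":[[0,0,0],[0,0,0],[0,0,0],[0,0,0],[0,0,0]]}' 0.8|sed -n 2,4p
python3 -m jog '{"slide":[[0.08,0,0.18],[0,0,0],[0,0,0]],"dr":[[0,0,0],[0,0,0],[0,0,0]]}' |sed -n 2,4p
```

```text
tcp_pos: [565.3, 331.6, 42.6]
orientation: [3.137, 0.43, 1.813]
force: [-0.5, -0.7, -0.5]
tcp_pos: [565.1, 331.3, 37.1]
orientation: [3.138, 0.43, 1.813]
force: [-0.1, -0.2, 0.2]
```

```bash
python3 -m jog '{"slide":[[0,-0.08,0.02],[0,0,0],[0,0,0],[0,0,0],[0,0,0]],"dr":[[0,0,0],[0,0,0],[0,0,0],[0,0,0],[0,0,0]]}' 0.4 |sed -n 2,4p
python3 -m jog '{"slide":[[0,0,0],[0,0,0],[0,0,0],[0,0,0],[0,0,0]],"dr":[[0,0,0],[0,0,0],[0,0,0],[0,0,0],[0,0,0]]}' 0.4|tail -5
for i in 1 2; do python3 -m jog '{"slide":[[-0.35,0,-0.75],[-0.35,0,-0.75],[-0.35,0,-0.75],[-0.35,0,-0.75],[-0.35,0,-0.75]],"dr":[[0,0,0],[0,0,0],[0,0,0],[0,0,0],[0,0,0]]}' |sed -n 2,4p; done
python3 plan.py 590 60 290 85 65 20
```

```text
tcp_pos: [563.2, 330.9, 37.3]
orientation: [3.138, 0.43, 1.813]
force: [-3.5, -0.9, 0.5]
tcp_pos: [563.2, 330.9, 37.3]
orientation: [3.138, 0.43, 1.813]
force: [-5.5, -0.2, 3.9]
gripper_width: 50.0
finger_force: 30.0
tcp_pos: [563.3, 330.0, 141.5]
orientation: [3.137, 0.43, 1.813]
force: [1.2, -0.7, -0.5]
tcp_pos: [563.1, 329.3, 245.0]
orientation: [3.137, 0.43, 1.813]
force: [0.2, -0.2, -0.0]
N 20 slide [-0.543, 0.015, -0.28] dr [-0.001, 0.0123, 0.0028] total mm [-262.3  -38.9   70.6] deg [-7.  88.7 19.9]
```

```bash
for i in 1 2 3 4; do python3 -m jog '{"slide":[[-0.543,0.015,-0.28],[-0.543,0.015,-0.28],[-0.543,0.015,-0.28],[-0.543,0.015,-0.28],[-0.543,0.015,-0.28]],"dr":[[-0.001,0.0123,0.0028],[-0.001,0.0123,0.0028],[-0.001,0.0123,0.0028],[-0.001,0.0123,0.0028],[-0.001,0.0123,0.0028]]}'|sed -n 2,3p;done;python3 plan.py 668.8 -0.6 190 82 65 8
```

```text
tcp_pos: [575.6, 275.0, 297.1]
orientation: [3.085, 0.037, 1.735]
tcp_pos: [585.0, 204.0, 323.8]
orientation: [3.062, -0.354, 1.672]
tcp_pos: [589.8, 127.9, 321.0]
orientation: [3.067, -0.746, 1.603]
tcp_pos: [589.3, 58.6, 289.3]
orientation: [3.137, -1.135, 1.479]
N 8 slide [-0.555, 0.429, -0.016] dr [-0.0008, -0.0, 0.0004] total mm [-111.8   84.6   -4.6] deg [-2.3 -0.1  1.2]
```

```bash
for i in 1 2; do python3 -m jog '{"slide":[[-0.555,0.43,-0.016],[-0.555,0.43,-0.016],[-0.555,0.43,-0.016],[-0.555,0.43,-0.016]],"dr":[[-0.0008,0,0.0004],[-0.0008,0,0.0004],[-0.0008,0,0.0004],[-0.0008,0,0.0004]]}'|sed -n 2,3p;done;python3 -m jog '{"slide":[[0,0,0],[0,0,0]],"dr":[[0,0,0],[0,0,0]]}'|sed -n 2,4p;python3 plan.py 668.8 -0.6 178 82 65 2;python3 v.py v4
```

```text
tcp_pos: [629.9, 29.9, 238.8]
orientation: [3.141, -1.132, 1.455]
tcp_pos: [669.5, -0.0, 189.1]
orientation: [-3.141, -1.132, 1.431]
tcp_pos: [668.9, 0.4, 189.4]
orientation: [-3.138, -1.132, 1.429]
force: [0.4, 1.0, -0.3]
N 2 slide [-0.215, 0.001, 0.079] dr [-0.0001, 0.0002, -0.0001] total mm [-10.8   0.1   4. ] deg [-0.1  0.1 -0.1]
side z [113.8 215.8] [(123, [657.8, 5.8], 55), (151, [655.2, 8.9], 81), (179, [656.8, 10.7], 75), (206, [657.0, 10.0], 78)]
side z [ 19.2 118.5] [(28, [672.4, 98.4], 46), (55, [669.5, 100.5], 73), (82, [669.6, 100.5], 80), (109, [671.0, 100.1], 94)]
```

View pics/v4.png

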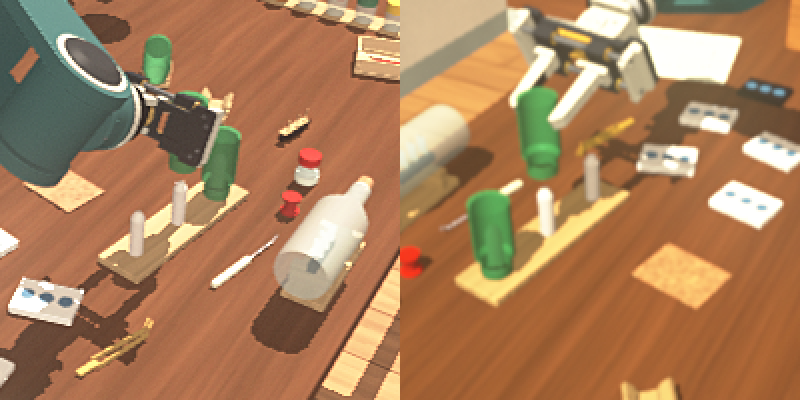

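```bash
for i in 1 2 3; do python3 -m jog '{"slide":[[-0.278,0,0.128],[-0.278,0,0.128],[-0.278,0,0.128],[-0.278,0,0.128]],"dr":[[0,0,0],[0,0,0],[0,0,0],[0,0,0]]}'|sed -n 2,4p;done
for i in 1 2; do python3 -m jog '{"slide":[[-0.02,0,0.009],[-0.02,0,0.009],[0,0,0]],"dr":[[0,0,0],[0,0,0],[0,0,0]]}'|sed -n 2,4p;done
```

```text
tcp_pos: [668.6, 0.6, 158.7]
orientation: [-3.141, -1.132, 1.432]
force: [-0.1, -0.4, -1.7]
tcp_pos: [668.8, 0.1, 128.1]
orientation: [-3.141, -1.133, 1.432]
force: [0.1, 0.2, -1.1]
tcp_pos: [668.8, -0.0, 97.6]
orientation: [-3.141, -1.132, 1.432]
force: [-0.5, -0.3, -0.3]
tcp_pos: [668.9, -0.1, 97.5]
orientation: [3.141, -1.133, 1.433]
force: [0.8, -0.0, -1.1]
tcp_pos: [668.8, -0.1, 96.5]
orientation: [3.141, -1.132, 1.433]
force: [-0.3, 0.2, -1.2]
```

```bash
for i in 1 2 3 4; do python3 -m jog '{"slide":[[-0.02,0,0.009],[-0.02,0,0.009],[0,0,0]],"dr":[[0,0,0],[0,0,0],[0,0,0]]}'|sed -n 2,4p|grep -v or;done
```

```text
tcp_pos: [668.7, -0.1, 95.0]
tcp_pos: [668.7, -0.1, 93.9]
tcp_pos: [668.8, -0.2, 92.9]
tcp_pos: [668.9, -0.2, 92.8]
```

```bash
python3 -m jog '{"slide":[[0,0,0],[0,0,0],[0,0,0],[0,0,0],[0,0,0]],"dr":[[0,0,0],[0,0,0],[0,0,0],[0,0,0],[0,0,0]]}' 0.8|tail -5
python3 -m jog '{"slide":[[0,0,-0.4],[0,0,-0.8],[0,0,-0.98],[0,0,-0.98],[0,0,-0.98]],"dr":[[0,0,0],[0,0,0],[0,0,0],[0,0,0],[0,0,0]]}' |sed -n 2,4p
python3 -m jog '{"slide":[[0.9,0,-0.4],[0.9,0,-0.4],[0.9,0,-0.4],[0.9,0,-0.4],[0.9,0,-0.4]],"dr":[[0,0,0],[0,0,0],[0,0,0],[0,0,0],[0,0,0]]}' 1 |sed -n 2,4p
python3 v.py v5; python3 plan.py 404.1 408 200 117 -25 28
```

```text
tcp_pos: [668.7, -0.1, 91.7]
orientation: [-3.141, -1.132, 1.432]
force: [-0.3, -0.3, -0.3]
gripper_width: 73.4
finger_force: 0.0
tcp_pos: [655.5, -94.5, 136.6]
orientation: [-3.141, -1.132, 1.433]
force: [-0.4, 0.4, -0.3]
tcp_pos: [656.0, -91.2, 260.4]
orientation: [-3.141, -1.132, 1.432]
force: [-0.3, 0.3, 0.1]
scene z [ 70.5 118.4] [(81, [688.7, 66.0], 13), (90, [688.4, 67.2], 19), (100, [691.4, 66.0], 19), (110, [685.1, 81.3], 82)]
side z [ 17.2 118.6] [(26, [656.5, 4.5], 42), (54, [655.3, 8.2], 64), (81, [654.7, 8.0], 65), (109, [655.4, 6.6], 84)]
side z [ 19.1 118.1] [(27, [672.6, 98.6], 46), (54, [669.8, 100.4], 78), (82, [670.0, 100.3], 80), (109, [670.0, 100.1], 85)]
N 28 slide [0.768, -0.264, 0.384] dr [0.0013, -0.0086, -0.0036] total mm [ 140.1 -319.2  442.3] deg [ 13.5 -86.6 -36.2]
```

Both bottles are seated, with tops at z ≈ 118. Next is the third bottle, B.

```bash
for i in 1 2 3 4 5 6 7; do python3 -m jog '{"slide":[[0.768,-0.264,0.384],[0.768,-0.264,0.384],[0.768,-0.264,0.384],[0.768,-0.264,0.384]],"dr":[[0.0013,-0.0086,-0.0036],[0.0013,-0.0086,-0.0036],[0.0013,-0.0086,-0.0036],[0.0013,-0.0086,-0.0036]]}'|sed -n 2p;done;python3 -m jog '{"slide":[[0,0,0],[0,0,0]],"dr":[[0,0,0],[0,0,0]]}'|sed -n 2,4p;python3 plan.py 404.1 408 138 117 -25
```

```text
tcp_pos: [636.5, -16.7, 306.0]
tcp_pos: [610.3, 64.4, 334.8]
tcp_pos: [577.8, 147.5, 343.7]
tcp_pos: [539.8, 228.1, 333.0]
tcp_pos: [497.2, 301.4, 303.4]
tcp_pos: [451.5, 363.2, 257.0]
tcp_pos: [404.2, 409.7, 196.6]
tcp_pos: [404.0, 409.6, 195.6]
orientation: [-3.14, 0.435, 2.043]
force: [1.0, -0.3, 0.8]
N 3 slide [0.306, -0.008, 0.705] dr [-0.0, -0.0001, 0.0001] total mm [22.9 -0.6 52.9] deg [-0.  -0.1  0.1]
```

```bash
python3 -m jog '{"slide":[[0.306,-0.008,0.705],[0.306,-0.008,0.705],[0.306,-0.008,0.705],[0,0,0],[0,0,0]],"dr":[[0,0,0],[0,0,0],[0,0,0],[0,0,0],[0,0,0]]}'|sed -n 2,3p;python3 plan.py 425.2 366.5 38.2 117 -25
```

```text
tcp_pos: [405.4, 407.2, 140.2]
orientation: [3.14, 0.434, 2.039]
N 5 slide [0.016, -0.007, 0.892] dr [0.0, -0.0001, -0.0001] total mm [  1.8  -0.9 111.6] deg [ 0.  -0.2 -0.2]
```

```bash
python3 -m jog '{"slide":[[0.016,-0.007,0.892],[0.016,-0.007,0.892],[0.016,-0.007,0.892],[0.016,-0.007,0.892],[0.016,-0.007,0.892]],"dr":[[0,0,0],[0,0,0],[0,0,0],[0,0,0],[0,0,0]]}'|sed -n 2,4p
python3 -m jog '{"slide":[[0,0,0],[0,0,0]],"dr":[[0,0,0],[0,0,0]]}' |sed -n 2,4p;python3 plan.py 425.2 366.5 38.2 117 -25
```

```text
tcp_pos: [425.8, 367.5, 39.0]
orientation: [3.137, 0.432, 2.038]
force: [0.9, -0.1, -0.6]
tcp_pos: [425.2, 367.4, 38.9]
orientation: [3.139, 0.434, 2.039]
force: [-0.2, 0.8, 0.7]
N 1 slide [-0.017, -0.015, 0.039] dr [0.0002, -0.0004, -0.0004] total mm [-0.4 -0.4  1. ] deg [ 0.1 -0.2 -0.2]
```

```bash
for i in 1 2; do python3 -m jog '{"slide":[[0,0,0],[0,0,0],[0,0,0],[0,0,0],[0,0,0]],"dr":[[0,0,0],[0,0,0],[0,0,0],[0,0,0],[0,0,0]]}' 0.4|tail -5;done
for i in 1 2; do python3 -m jog '{"slide":[[-0.35,0,-0.75],[-0.35,0,-0.75],[-0.35,0,-0.75],[-0.35,0,-0.75],[-0.35,0,-0.75]],"dr":[[0,0,0],[0,0,0],[0,0,0],[0,0,0],[0,0,0]]}' |sed -n 2,4p; done
python3 plan.py 560 -30 300 85 65 20; python3 plan.py 560 -30 300 85 65 28
```

```text
tcp_pos: [424.6, 367.8, 38.1]
orientation: [3.139, 0.433, 2.04]
force: [0.1, -0.1, 0.1]
gripper_width: 64.2
finger_force: 0.0
tcp_pos: [423.9, 367.3, 37.6]
orientation: [3.142, 0.434, 2.041]
force: [-7.0, -1.4, 4.6]
gripper_width: 49.9
finger_force: 30.0
tcp_pos: [424.4, 367.0, 141.8]
orientation: [3.14, 0.434, 2.041]
force: [0.4, 0.6, -1.5]
tcp_pos: [424.3, 366.7, 245.3]
orientation: [3.14, 0.434, 2.041]
force: [0.5, -0.6, -1.1]
N 20 slide [-0.855, 0.119, -0.392] dr [-0.0017, 0.0121, 0.0046] total mm [-399.7  -58.8  124.7] deg [-12.1  87.3  33.3]
N 28 slide [-0.607, 0.088, -0.287] dr [-0.0012, 0.0087, 0.0033] total mm [-399.7  -58.8  124.7] deg [-12.1  87.3  33.3]
```

```bash
for i in 1 2 3 4 5 6 7; do python3 -m jog '{"slide":[[-0.607,0.088,-0.287],[-0.607,0.088,-0.287],[-0.607,0.088,-0.287],[-0.607,0.088,-0.287]],"dr":[[-0.0012,0.0087,0.0033],[-0.0012,0.0087,0.0033],[-0.0012,0.0087,0.0033],[-0.0012,0.0087,0.0033]]}'|sed -n 2p;done;python3 -m jog '{"slide":[[0,0,0]],"dr":[[0,0,0]]}'|sed -n 2,4p;python3 plan.py 654.6 -94.9 190 82 65 8
```

```text
tcp_pos: [451.8, 327.5, 293.1]
tcp_pos: [478.1, 276.9, 329.9]
tcp_pos: [502.3, 218.1, 353.2]
tcp_pos: [523.3, 154.3, 361.7]
tcp_pos: [540.3, 89.1, 354.9]
tcp_pos: [552.8, 26.3, 333.1]
tcp_pos: [560.2, -30.7, 297.4]
tcp_pos: [559.8, -31.7, 293.8]
orientation: [-3.122, -1.146, 1.463]
force: [-0.7, 0.8, -0.7]
N 8 slide [-0.579, 0.509, -0.022] dr [-0.001, -0.0002, 0.0003] total mm [-116.3  100.9   -7.2] deg [-2.8 -0.7  0.8]
```

```bash
for i in 1 2; do python3 -m jog '{"slide":[[-0.579,0.509,-0.022],[-0.579,0.509,-0.022],[-0.579,0.509,-0.022],[-0.579,0.509,-0.022]],"dr":[[-0.001,-0.0002,0.0003],[-0.001,-0.0002,0.0003],[-0.001,-0.0002,0.0003],[-0.001,-0.0002,0.0003]]}'|sed -n 2p;done;python3 -m jog '{"slide":[[0,0,0],[0,0,0]],"dr":[[0,0,0],[0,0,0]]}'|sed -n 2,4p;python3 plan.py 654.6 -94.9 97 82 65 12;python3 v.py v6
```

```text
tcp_pos: [608.9, -60.7, 246.1]
tcp_pos: [656.5, -93.1, 194.6]
tcp_pos: [655.8, -92.8, 194.6]
orientation: [3.129, -1.131, 1.444]
force: [0.1, 0.8, -1.1]
N 12 slide [-0.298, -0.004, 0.131] dr [0.0, 0.0, 0.0001] total mm [-89.2  -1.4  39.5] deg [0.  0.2 0.3]
side z [120.5 221.8] [(130, [645.2, -87.6], 45), (158, [644.3, -82.8], 68), (185, [644.7, -81.5], 65), (212, [644.5, -82.0], 73)]
side z [ 17.7 118.5] [(25, [657.0, 5.2], 45), (53, [655.0, 7.5], 65), (82, [655.5, 8.9], 66), (110, [657.2, 5.0], 87)]
side z [ 18.3 118.5] [(27, [671.7, 97.7], 46), (54, [669.4, 99.9], 72), (82, [670.2, 100.8], 80), (109, [670.2, 98.8], 88)]
```

```bash
for i in 1 2 3; do python3 -m jog '{"slide":[[-0.298,-0.01,0.127],[-0.298,-0.01,0.127],[-0.298,-0.01,0.127],[-0.298,-0.01,0.127]],"dr":[[0,0,0],[0,0,0],[0,0,0],[0,0,0]]}'|sed -n 2,4p;done
for i in 1 2 3; do python3 -m jog '{"slide":[[-0.02,0,0.009],[-0.02,0,0.009],[0,0,0]],"dr":[[0,0,0],[0,0,0],[0,0,0]]}'|sed -n '2p;4p';done
```

```text
tcp_pos: [654.5, -94.2, 161.5]
orientation: [3.128, -1.131, 1.445]
force: [0.8, 0.2, -1.7]
tcp_pos: [653.8, -95.4, 129.0]
orientation: [3.128, -1.132, 1.445]
force: [0.2, -0.4, -0.7]
tcp_pos: [652.9, -96.4, 96.8]
orientation: [3.127, -1.131, 1.445]
force: [0.3, 0.0, -0.7]
tcp_pos: [653.0, -96.5, 96.7]
force: [0.5, -0.8, -0.6]
tcp_pos: [653.0, -96.5, 95.7]
force: [0.7, -0.1, -0.8]
tcp_pos: [652.9, -96.4, 94.3]
force: [0.3, -0.6, -1.5]
```

```bash
for i in 1 2; do python3 -m jog '{"slide":[[-0.02,0,0.009],[-0.02,0,0.009],[0,0,0]],"dr":[[0,0,0],[0,0,0],[0,0,0]]}'|sed -n '2p;4p';done
```

```text
tcp_pos: [652.9, -96.5, 93.1]
force: [-0.7, 0.4, -1.7]
tcp_pos: [652.9, -96.5, 92.0]
force: [0.2, 0.3, -2.0]
```

```bash
for i in 1 2; do python3 -m jog '{"slide":[[-0.02,0,0.009],[0,0,0]],"dr":[[0,0,0],[0,0,0]]}'|sed -n '2p;4p';done
```

```text
tcp_pos: [652.9, -96.5, 91.8]
force: [-1.4, -0.7, 1.1]
tcp_pos: [653.0, -96.6, 91.8]
force: [-1.4, -0.5, 5.7]
```

```bash
python3 -m jog '{"slide":[[0,0,0],[0,0,0],[0,0,0],[0,0,0],[0,0,0]],"dr":[[0,0,0],[0,0,0],[0,0,0],[0,0,0],[0,0,0]]}' 0.8|tail -4
python3 -m jog '{"slide":[[0,0,-0.4],[0,0,-0.8],[0,0,-0.98],[0,0,-0.98],[0,0,-0.98]],"dr":[[0,0,0],[0,0,0],[0,0,0],[0,0,0],[0,0,0]]}' |sed -n 2,4p
python3 -m jog '{"slide":[[0.9,0,-0.4],[0.9,0,-0.4],[0.9,0,-0.4],[0.9,0,-0.4],[0.9,0,-0.4]],"dr":[[0,0,0],[0,0,0],[0,0,0],[0,0,0],[0,0,0]]}' 1 |sed -n 2,4p
python3 v.py v7; python3 plan.py 480 -230 300 20 0 21
```

```text
orientation: [3.127, -1.131, 1.445]
force: [-0.2, 0.2, -0.0]
gripper_width: 73.8
finger_force: 0.0
tcp_pos: [639.3, -190.8, 135.9]
orientation: [3.127, -1.131, 1.445]
force: [0.3, -0.2, 0.5]
tcp_pos: [639.0, -187.2, 259.7]
orientation: [3.127, -1.131, 1.445]
force: [0.4, -0.5, -0.3]
scene z [ 42.9 118.3] [(53, [703.2, 73.1], 6), (72, [697.7, 68.2], 10), (91, [692.3, 70.4], 17), (110, [684.2, 81.5], 96)]
scene z [ 89.1 119.1] [(98, [678.4, -26.3], 21), (102, [679.4, -27.0], 25), (106, [677.8, -27.8], 28), (110, [669.6, -14.6], 97)]
scene z [ 96.8 118.1] [(9, [nan, nan], 0), (42, [nan, nan], 0), (76, [nan, nan], 0), (110, [651.9, -105.4], 93)]
side z [ 17.7 118.4] [(27, [642.9, -90.0], 37), (54, [639.5, -88.4], 57), (82, [642.0, -86.0], 64), (109, [642.0, -88.4], 68)]
side z [ 16.9 118.6] [(26, [657.1, 4.3], 44), (54, [655.3, 8.6], 69), (82, [656.9, 9.2], 67), (109, [656.0, 6.1], 80)]
side z [ 18.8 118.5] [(28, [672.7, 98.5], 46), (55, [669.6, 100.4], 75), (82, [669.9, 100.1], 80), (109, [670.7, 98.6], 93)]
N 21 slide [-0.199, -0.215, -0.197] dr [-0.0045, -0.0077, 0.0073] total mm [   7.6 -151.7  -74.6] deg [-34.3 -58.3  55.5]v.py:10: RuntimeWarning: Mean of empty slice.
  print(n,'z',np.percentile(P[:,2],[1,99]).round(1),[ (round(z),P[abs(P[:,2]-z)<6][:,:2].mean(0).round(1).tolist(),len(P[abs(P[:,2]-z)<6])) for z in np.linspace(P[:,2].min()+12,P[:,2].max()-10,4)])
  ret = um.true_divide(
```

View pics/v7.png

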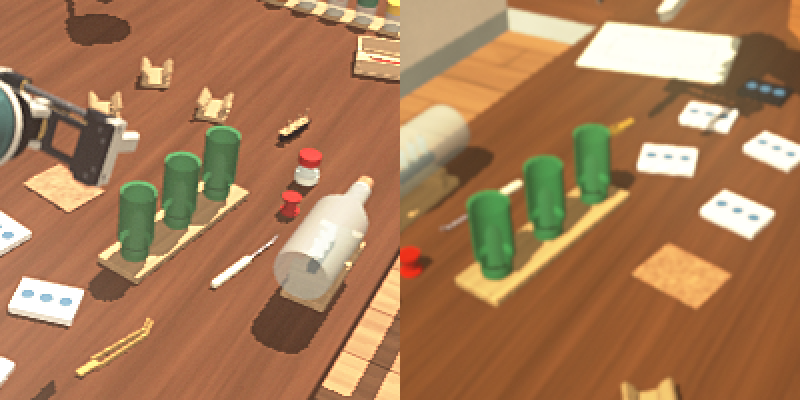

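All three bottles stand on pegs. The tile nearest the pad appears to have shifted (in the side crop it went from (745,204) to (738,213)), so I'll re-measure the tiles.

```bash
for i in 1 2 3 4 5 6 7; do python3 -m jog '{"slide":[[-0.199,-0.215,-0.197],[-0.199,-0.215,-0.197],[-0.199,-0.215,-0.197]],"dr":[[-0.0045,-0.0077,0.0073],[-0.0045,-0.0077,0.0073],[-0.0045,-0.0077,0.0073]]}'|sed -n 2p;done;python3 -m jog '{"slide":[[0,0,0],[0,0,0]],"dr":[[0,0,0],[0,0,0]]}'|sed -n 1,4p; python3 w.py w5
```

```text
tcp_pos: [619.2, -204.1, 251.4]
tcp_pos: [596.8, -218.5, 250.2]
tcp_pos: [572.9, -229.6, 252.9]
tcp_pos: [548.2, -236.7, 259.5]
tcp_pos: [523.8, -239.4, 269.3]
tcp_pos: [500.5, -237.4, 281.8]
tcp_pos: [479.3, -230.6, 296.1]
time: 39.13
tcp_pos: [480.3, -229.9, 295.8]
orientation: [-3.132, 0.001, 0.358]
force: [-0.9, 0.3, -0.4]
[-0.498 -0.2    1.625  0.006  1.725  0.716]
white 2023 499.0 106.0 [-1.1  0.3  1.8] (679.4, -515.6, 146.6, 53.1, 35.1) (665.8, -382.2, 395.0, 137.3, -79.0)
white 2197 299.0 80.0 [ 9.3 10.8 12.3] (603.8, -247.3, 82.4, 59.2, 16.4) (600.2, -234.7, 86.1, 82.7, -73.7)
white 1970 390.0 121.0 [ 9.6 11.1 12.5] (598.1, -395.3, 82.3, 60.1, 4.6) (591.5, -312.9, 227.3, 82.7, -85.3)
white 1763 214.0 153.0 [ 9.3 10.8 12.2] (461.7, -166.2, 82.8, 58.9, -11.8) (492.0, -172.4, 146.5, 59.3, -11.9)
white 1436 320.0 190.0 [ 9.5 11.1 12.5] (465.2, -344.5, 82.3, 59.9, -15.3) (487.1, -281.4, 200.1, 85.5, 70.5)
cork 3324 126.0 106.0 [1.2 2.6 4. ] (480.2, -21.2, 98.9, 74.8, -12.6) (488.4, -89.7, 239.9, 115.1, -82.7)
```

```bash
python3 plan.py 461.5 -164 50 -11.8 0 12
```

```text
N 12 slide [-0.04, -0.224, 0.819] dr [-0.0001, 0.0, 0.0075] total mm [  5.8 -66.1 246. ] deg [-0.5  0.2 32.3]
```

```bash
for i in 1 2 3; do python3 -m jog '{"slide":[[-0.04,-0.224,0.819],[-0.04,-0.224,0.819],[-0.04,-0.224,0.819],[-0.04,-0.224,0.819]],"dr":[[-0.0001,0,0.0075],[-0.0001,0,0.0075],[-0.0001,0,0.0075],[-0.0001,0,0.0075]]}'|sed -n 2p;done;python3 -m jog '{"slide":[[0,0,0],[0,0,0]],"dr":[[0,0,0],[0,0,0]]}'|sed -n 1,4p; python3 plan.py 461.5 -164 5 -11.8 0 3
```

```text
tcp_pos: [469.2, -209.6, 212.3]
tcp_pos: [462.7, -187.3, 130.6]
tcp_pos: [460.4, -164.5, 48.8]
time: 40.35
tcp_pos: [460.2, -164.5, 49.6]
orientation: [-3.141, 0.006, -0.208]
force: [0.2, -0.0, 0.8]
N 3 slide [0.018, -0.01, 0.595] dr [-0.0, 0.0003, -0.0001] total mm [ 1.4 -0.7 44.6] deg [-0.   0.4 -0.1]
```

```bash
python3 -m jog '{"slide":[[0.018,0,0.6],[0.018,0,0.6],[0.018,0,0.59],[0,0,0],[0,0,0]],"dr":[[0,0.0003,0],[0,0.0003,0],[0,0.0003,0],[0,0,0],[0,0,0]]}'|sed -n 1,4p
for i in 1 2; do python3 -m jog '{"slide":[[0,0,0],[0,0,0],[0,0,0],[0,0,0],[0,0,0]],"dr":[[0,0,0],[0,0,0],[0,0,0],[0,0,0],[0,0,0]]}' 0.5|tail -5;done
```

```text
time: 40.77
tcp_pos: [462.2, -165.2, 6.6]
orientation: [3.141, -0.002, -0.209]
force: [0.1, -0.2, 1.1]
tcp_pos: [462.2, -164.7, 6.1]
orientation: [3.141, -0.002, -0.21]
force: [-0.4, 0.0, 0.1]
gripper_width: 64.3
finger_force: 0.0
tcp_pos: [462.1, -164.7, 5.9]
orientation: [3.14, -0.002, -0.21]
force: [-0.9, 0.1, 5.2]
gripper_width: 59.7
finger_force: 30.0
```

```bash
python3 -m jog '{"slide":[[0,0,-0.3],[0,0,-0.7],[0,0,-0.7]],"dr":[[0,0,0],[0,0,0],[0,0,0]]}'|sed -n '2p;5,6p'
python3 plan.py 480.6 -19 40 -12 0 7
```

```text
tcp_pos: [461.3, -164.3, 48.2]
gripper_width: 59.7
finger_force: 30.0
N 7 slide [-0.065, -0.835, 0.047] dr [0.0, 0.0, -0.0] total mm [ -11.5 -146.1    8.1] deg [ 0.  0. -0.]
```

```bash
python3 -m jog '{"slide":[[-0.065,-0.835,0],[-0.065,-0.835,0],[-0.065,-0.835,0],[-0.065,-0.835,0],[-0.065,-0.835,0]],"dr":[[0,0,0],[0,0,0],[0,0,0],[0,0,0],[0,0,0]]}'|sed -n '2p'
python3 -m jog '{"slide":[[-0.065,-0.835,0],[-0.065,-0.835,0],[0,0,0],[0,0,0]],"dr":[[0,0,0],[0,0,0],[0,0,0],[0,0,0]]}'|sed -n '2,3p'
python3 plan.py 480.6 -19 12 -12 0 4
```

```text
tcp_pos: [475.7, -59.8, 48.3]
tcp_pos: [481.2, -18.5, 48.1]
orientation: [3.141, -0.001, -0.208]
N 4 slide [-0.006, 0.006, 0.361] dr [0.0, -0.0, 0.0] total mm [-0.6  0.5 36.1] deg [ 0.1 -0.1  0.1]
```

```bash
python3 -m jog '{"slide":[[-0.006,0.006,0.361],[-0.006,0.006,0.361],[-0.006,0.006,0.361],[0,0,0.34],[0,0,0]],"dr":[[0,0,0],[0,0,0],[0,0,0],[0,0,0],[0,0,0]]}'|sed -n '2p;4p'
for i in 1 2 3; do python3 -m jog '{"slide":[[0,0,0.03],[0,0,0]],"dr":[[0,0,0],[0,0,0]]}'|sed -n '2p;4p';done
```

```text
tcp_pos: [479.7, -20.0, 10.0]
force: [-1.5, -0.1, -1.7]
tcp_pos: [480.8, -19.9, 11.5]
force: [-0.2, 0.0, -0.6]
tcp_pos: [481.0, -19.7, 11.2]
force: [0.4, 0.3, 0.1]
tcp_pos: [480.9, -19.7, 10.2]
force: [-0.5, 0.5, -0.6]
```

```bash
python3 -m jog '{"slide":[[0,0,0.03],[0,0,0]],"dr":[[0,0,0],[0,0,0]]}'|sed -n '2p;4p'
python3 -m jog '{"slide":[[0,0,0],[0,0,0],[0,0,0],[0,0,0]],"dr":[[0,0,0],[0,0,0],[0,0,0],[0,0,0]]}' 0.8|sed -n '2p;4,5p'
python3 -m jog '{"slide":[[0,0,-0.6],[0,0,-0.8],[0,0,-0.9],[0,0,-0.9]],"dr":[[0,0,0],[0,0,0],[0,0,0],[0,0,0]]}' 1|sed -n '2,3p'
python3 plan.py 604.5 -246 60 16.4 0 12
```

```text
tcp_pos: [480.8, -19.7, 9.3]
force: [0.1, -0.1, 0.1]
tcp_pos: [480.9, -19.7, 9.5]
force: [0.0, -0.4, -0.2]
gripper_width: 73.7
tcp_pos: [480.5, -19.6, 90.2]
orientation: [3.141, -0.001, -0.21]
N 12 slide [0.404, 0.77, 0.101] dr [0.0, -0.0, -0.0066] total mm [168.5 195.5  30.6] deg [  0.1  -0.  -28.4]
```

```bash
for i in 1 2 3; do python3 -m jog '{"slide":[[0.404,0.77,0.1],[0.404,0.77,0.1],[0.404,0.77,0.1],[0.404,0.77,0.1]],"dr":[[0,0,-0.0066],[0,0,-0.0066],[0,0,-0.0066],[0,0,-0.0066]]}'|sed -n 2p;done;python3 -m jog '{"slide":[[0,0,0],[0,0,0]],"dr":[[0,0,0],[0,0,0]]}'|sed -n 1,4p; python3 plan.py 604.5 -246 5 16.4 0 3
```

```text
tcp_pos: [509.6, -102.6, 79.7]
tcp_pos: [551.4, -179.0, 69.5]
tcp_pos: [605.3, -247.1, 59.5]
time: 45.52
tcp_pos: [604.8, -246.5, 59.1]
orientation: [3.141, 0.0, 0.286]
force: [0.2, 0.5, -0.6]
N 3 slide [-0.002, -0.008, 0.722] dr [0.0, 0.0, 0.0] total mm [-0.2 -0.6 54.1] deg [0. 0. 0.]
```

```bash
python3 -m jog '{"slide":[[0,0,0.72],[0,0,0.72],[0,0,0.7],[0,0,0],[0,0,0]],"dr":[[0,0,0],[0,0,0],[0,0,0],[0,0,0],[0,0,0]]}'|sed -n 1,4p
for i in 1 2; do python3 -m jog '{"slide":[[0,0,0],[0,0,0],[0,0,0],[0,0,0],[0,0,0]],"dr":[[0,0,0],[0,0,0],[0,0,0],[0,0,0],[0,0,0]]}' 0.5|tail -5;done
python3 -m jog '{"slide":[[0,0,-0.4],[0,0,-0.8],[0,0,-0.8],[0,0,-0.8]],"dr":[[0,0,0],[0,0,0],[0,0,0],[0,0,0]]}'|sed -n '2p;5,6p'
python3 plan.py 480.6 -19.5 60 -12 0 14
```

```text
time: 45.93
tcp_pos: [604.2, -245.4, 6.1]
orientation: [3.141, 0.0, 0.287]
force: [-1.1, -0.1, -0.1]
tcp_pos: [605.0, -246.2, 6.9]
orientation: [3.14, -0.001, 0.287]
force: [-0.2, -0.2, 0.3]
gripper_width: 64.2
finger_force: 0.0
tcp_pos: [605.0, -246.3, 6.7]
orientation: [3.14, -0.001, 0.287]
force: [-1.4, 0.7, 5.3]
gripper_width: 59.2
finger_force: 30.0
tcp_pos: [604.5, -245.9, 77.3]
gripper_width: 59.5
finger_force: 30.0
N 14 slide [-0.32, -0.673, 0.049] dr [0.0, -0.0, 0.0056] total mm [ -54.6 -252.3   17. ] deg [ 0.1 -0.  28.5]
```

Before lowering, I'll check the first tile with the side camera.

```bash
python3 - <<'E'
from h import *
p,d=ctrl.snapshot('side');c=cam('side')
for b in blobs(masks(p)['white'],200,3000):
    v,u=np.nonzero(b);P=plane(c,np.c_[u,v],16)
    if 250<P[:,0].mean()<700 and -450<P[:,1].mean()<80: print(b.sum(),rect(P),np.median(cloud(c,d)[b][:,2]).round(1))
E
for i in 1 2 3; do python3 -m jog '{"slide":[[-0.32,-0.673,0.049],[-0.32,-0.673,0.049],[-0.32,-0.673,0.049],[-0.32,-0.673,0.049]],"dr":[[0,0,0.0056],[0,0,0.0056],[0,0,0.0056],[0,0,0.0056]]}'|sed -n 2p;done;python3 -m jog '{"slide":[[-0.32,-0.673,0.049],[-0.32,-0.673,0.049],[0,0,0],[0,0,0]],"dr":[[0,0,0.0056],[0,0,0.0056],[0,0,0],[0,0,0]]}'|sed -n 1,4p; python3 plan.py 480.6 -19.5 25 -12 0 4
```

```text
284 (461.9, -327.7, 87.1, 63.5, -15.5) 11.5
632 (477.8, -14.1, 88.8, 68.1, -12.3) 15.6
tcp_pos: [557.3, -187.5, 71.0]
tcp_pos: [519.2, -123.5, 66.1]
tcp_pos: [490.5, -54.7, 61.1]
time: 48.48
tcp_pos: [480.2, -19.3, 58.8]
orientation: [3.141, -0.002, -0.203]
force: [0.3, -1.2, -1.0]
N 4 slide [0.004, 0.001, 0.338] dr [0.0, -0.0001, 0.0002] total mm [ 0.3  0.1 33.8] deg [ 0.1 -0.1  0.4]
```

```bash
python3 -m jog '{"slide":[[0,0,0.338],[0,0,0.338],[0,0,0.338],[0,0,0.3],[0,0,0]],"dr":[[0,0,0.0002],[0,0,0.0002],[0,0,0.0002],[0,0,0.0002],[0,0,0]]}'|sed -n '2p;4p'
for i in 1 2 3 4; do python3 -m jog '{"slide":[[0,0,0.03],[0,0,0]],"dr":[[0,0,0],[0,0,0]]}'|sed -n '2p;4p';done
```

```text
tcp_pos: [479.5, -20.1, 23.6]
force: [-0.5, 0.1, -1.5]
tcp_pos: [480.5, -20.0, 25.1]
force: [-0.5, -0.6, -0.8]
tcp_pos: [480.6, -19.9, 24.6]
force: [-0.3, 1.0, -0.7]
tcp_pos: [480.5, -19.8, 23.7]
force: [0.5, -0.4, -0.9]
tcp_pos: [480.4, -19.8, 22.8]
force: [-1.1, -0.1, -2.4]
```

```bash
for i in 1 2; do python3 -m jog '{"slide":[[0,0,0.03],[0,0,0]],"dr":[[0,0,0],[0,0,0]]}'|sed -n '2p;4p';done
python3 -m jog '{"slide":[[0,0,0],[0,0,0],[0,0,0],[0,0,0]],"dr":[[0,0,0],[0,0,0],[0,0,0],[0,0,0]]}' 0.8|sed -n '2p;4,5p'
python3 -m jog '{"slide":[[0,0,-0.6],[0,0,-0.8],[0,0,-0.8],[0,0,-0.8]],"dr":[[0,0,0],[0,0,0],[0,0,0],[0,0,0]]}' 1|sed -n '2,3p'
python3 plan.py 465.7 -343 60 -15.4 0 15
```

```text
tcp_pos: [480.5, -19.8, 22.6]
force: [-3.3, 0.4, 7.0]
tcp_pos: [480.6, -19.9, 22.6]
force: [-8.4, 1.4, 15.5]
tcp_pos: [480.4, -19.9, 21.3]
force: [0.5, -0.5, -1.3]
gripper_width: 73.8
tcp_pos: [480.2, -19.7, 97.1]
orientation: [3.141, -0.001, -0.21]
N 15 slide [0.165, 0.847, 0.099] dr [0.0, -0.0, 0.0006] total mm [ 53.2 319.1  37.5] deg [ 0.1 -0.1  3.4]
```

```bash
for i in 1 2 3; do python3 -m jog '{"slide":[[0.165,0.847,0.099],[0.165,0.847,0.099],[0.165,0.847,0.099],[0.165,0.847,0.099],[0.165,0.847,0.099]],"dr":[[0,0,0.0006],[0,0,0.0006],[0,0,0.0006],[0,0,0.0006],[0,0,0.0006]]}'|sed -n 2p;done;python3 -m jog '{"slide":[[0,0,0],[0,0,0]],"dr":[[0,0,0],[0,0,0]]}'|sed -n 1,4p; python3 plan.py 465.7 -343 5 -15.4 0 3
python3 - <<'E'
from h import *
p,d=ctrl.snapshot('side');c=cam('side')
for b in blobs(masks(p)['white'],200,3000):
    v,u=np.nonzero(b);P=plane(c,np.c_[u,v],28)
    if 250<P[:,0].mean()<700 and -450<P[:,1].mean()<80: print(b.sum(),rect(P),np.median(cloud(c,d)[b][:,2]).round(1))
E
```

```text
tcp_pos: [477.5, -128.6, 84.0]
tcp_pos: [472.7, -236.5, 71.6]
tcp_pos: [465.9, -344.1, 59.3]
time: 51.98
tcp_pos: [465.8, -343.6, 59.1]
orientation: [3.141, -0.001, -0.268]
force: [0.3, 0.0, 0.1]
N 3 slide [-0.003, -0.008, 0.721] dr [0.0, -0.0, 0.0] total mm [-0.3 -0.6 54.1] deg [ 0. -0.  0.]
290 (584.5, -361.8, 84.4, 71.5, 4.2) 11.5
237 (456.0, -313.7, 84.7, 68.9, -15.6) 11.3
730 (475.3, -8.8, 93.8, 79.6, -10.8) 27.2
```

```bash
python3 -m jog '{"slide":[[0,0,0.72],[0,0,0.72],[0,0,0.7],[0,0,0],[0,0,0]],"dr":[[0,0,0],[0,0,0],[0,0,0],[0,0,0],[0,0,0]]}'|sed -n 1,4p
for i in 1 2; do python3 -m jog '{"slide":[[0,0,0],[0,0,0],[0,0,0],[0,0,0],[0,0,0]],"dr":[[0,0,0],[0,0,0],[0,0,0],[0,0,0],[0,0,0]]}' 0.5|tail -5;done
python3 -m jog '{"slide":[[0,0,-0.4],[0,0,-0.8],[0,0,-0.8],[0,0,-0.8]],"dr":[[0,0,0],[0,0,0],[0,0,0],[0,0,0]]}'|sed -n '2p;5,6p'
python3 plan.py 480.6 -19.5 70 -12 0 15
```

```text
time: 52.45
tcp_pos: [466.1, -342.2, 5.9]
orientation: [3.141, -0.0, -0.266]
force: [-0.0, -0.0, 0.6]
tcp_pos: [466.4, -343.3, 6.7]
orientation: [3.14, -0.002, -0.267]
force: [0.1, -1.2, 1.3]
gripper_width: 64.0
finger_force: 0.6
tcp_pos: [466.3, -343.3, 6.5]
orientation: [3.14, -0.002, -0.267]
force: [-1.5, -0.2, 5.9]
gripper_width: 59.5
finger_force: 30.0
tcp_pos: [465.9, -342.8, 77.2]
gripper_width: 59.5
finger_force: 30.0
N 15 slide [-0.167, -0.847, 0.019] dr [0.0, -0.0, -0.0006] total mm [ -71.  -315.7    7. ] deg [ 0.  -0.  -3.3]
```

```bash
for i in 1 2 3; do python3 -m jog '{"slide":[[-0.167,-0.847,0.019],[-0.167,-0.847,0.019],[-0.167,-0.847,0.019],[-0.167,-0.847,0.019],[-0.167,-0.847,0.019]],"dr":[[0,0,-0.0006],[0,0,-0.0006],[0,0,-0.0006],[0,0,-0.0006],[0,0,-0.0006]]}'|sed -n 2p;done;python3 -m jog '{"slide":[[0,0,0],[0,0,0]],"dr":[[0,0,0],[0,0,0]]}'|sed -n 1,4p; python3 plan.py 480.6 -19.7 37 -12 0 4
```

```text
tcp_pos: [472.9, -234.2, 74.0]
tcp_pos: [477.8, -126.4, 71.5]
tcp_pos: [480.6, -18.6, 69.0]
time: 55.03
tcp_pos: [480.8, -18.9, 68.9]
orientation: [3.141, -0.001, -0.208]
force: [0.6, -0.4, -1.3]
N 4 slide [-0.0, 0.008, 0.319] dr [0.0, -0.0001, 0.0] total mm [-0.   0.8 31.9] deg [ 0.1 -0.1  0.1]
```

```bash
python3 -m jog '{"slide":[[0,0.008,0.32],[0,0.008,0.32],[0,0.008,0.32],[0,0.008,0.32],[0,0,0]],"dr":[[0,0,0],[0,0,0],[0,0,0],[0,0,0],[0,0,0]]}'|sed -n '2p;4p'
for i in 1 2 3; do python3 -m jog '{"slide":[[0,0,0.03],[0,0,0]],"dr":[[0,0,0],[0,0,0]]}'|sed -n '2p;4p';done
```

```text
tcp_pos: [479.8, -20.9, 34.4]
force: [-0.1, 0.0, -1.6]
tcp_pos: [480.8, -20.7, 35.8]
force: [-0.2, 0.8, -1.8]
tcp_pos: [480.9, -20.5, 35.4]
force: [0.2, 1.2, -1.3]
tcp_pos: [480.8, -20.5, 34.4]
force: [0.3, 0.3, -1.0]
```

```bash
python3 -m jog '{"slide":[[0,0,0.03],[0,0,0]],"dr":[[0,0,0],[0,0,0]]}'|sed -n '2p;4p'
python3 -m jog '{"slide":[[0,0,0],[0,0,0],[0,0,0],[0,0,0]],"dr":[[0,0,0],[0,0,0],[0,0,0],[0,0,0]]}' 0.8|sed -n '2p;4,5p'
python3 -m jog '{"slide":[[0,0,-0.6],[0,0,-0.8],[0,0,-0.8],[0,0,-0.8]],"dr":[[0,0,0],[0,0,0],[0,0,0],[0,0,0]]}' 1|sed -n '2,3p'
python3 plan.py 598.7 -394 60 4.6 0 18
```

```text
tcp_pos: [480.8, -20.5, 33.7]
force: [0.4, 0.5, -1.1]
tcp_pos: [480.8, -20.5, 33.7]
force: [0.2, 0.5, -0.1]
gripper_width: 73.9
tcp_pos: [480.5, -20.4, 109.5]
orientation: [3.141, -0.001, -0.21]
N 18 slide [0.324, 0.812, 0.111] dr [0.0, -0.0, -0.0026] total mm [193.5 340.7  50.1] deg [  0.1  -0.1 -16.6]
```

```bash
for i in 1 2 3; do python3 -m jog '{"slide":[[0.324,0.812,0.11],[0.324,0.812,0.11],[0.324,0.812,0.11],[0.324,0.812,0.11],[0.324,0.812,0.11]],"dr":[[0,0,-0.0026],[0,0,-0.0026],[0,0,-0.0026],[0,0,-0.0026],[0,0,-0.0026]]}'|sed -n 2p;done;python3 -m jog '{"slide":[[0.324,0.812,0.11],[0.324,0.812,0.11],[0.324,0.812,0.11],[0,0,0],[0,0,0]],"dr":[[0,0,-0.0026],[0,0,-0.0026],[0,0,-0.0026],[0,0,0],[0,0,0]]}'|sed -n 1,4p; python3 plan.py 598.7 -394 5 4.6 0 3
python3 - <<'E'
from h import *
p,d=ctrl.snapshot('side');c=cam('side');X=cloud(c,d)
k=(X[...,2]>34)&(X[...,2]<48)&(abs(X[...,0]-480)<80)&(abs(X[...,1]+20)<80);print(k.sum(),rect(X[k]))
for b in blobs(masks(p)['white'],200,3000):
    v,u=np.nonzero(b);P=plane(c,np.c_[u,v],12)
    if 250<P[:,0].mean()<700 and -450<P[:,1].mean()<80: print(b.sum(),rect(P),np.median(X[b][:,2]).round(1))
E
```

```text
tcp_pos: [502.7, -128.5, 95.0]
tcp_pos: [533.4, -233.5, 81.3]
tcp_pos: [572.5, -335.5, 67.6]
time: 58.45
tcp_pos: [599.6, -394.4, 58.9]
orientation: [3.141, -0.0, 0.083]
force: [-0.4, 0.8, -0.3]
N 3 slide [-0.011, -0.007, 0.719] dr [0.0, -0.0, 0.0001] total mm [-0.9 -0.5 53.9] deg [ 0.  -0.   0.2]
594 (478.4, -19.6, 87.2, 63.2, -12.3)
894 (485.2, -33.1, 106.6, 95.0, -12.3) 38.7
```

```bash
python3 -m jog '{"slide":[[-0.01,0,0.72],[-0.01,0,0.72],[-0.01,0,0.7],[0,0,0],[0,0,0]],"dr":[[0,0,0],[0,0,0],[0,0,0],[0,0,0],[0,0,0]]}'|sed -n 1,4p
for i in 1 2; do python3 -m jog '{"slide":[[0,0,0],[0,0,0],[0,0,0],[0,0,0],[0,0,0]],"dr":[[0,0,0],[0,0,0],[0,0,0],[0,0,0],[0,0,0]]}' 0.5|tail -5;done
python3 -m jog '{"slide":[[0,0,-0.4],[0,0,-0.8],[0,0,-0.8],[0,0,-0.8]],"dr":[[0,0,0],[0,0,0],[0,0,0],[0,0,0]]}'|sed -n '2p;5,6p'
python3 plan.py 480.6 -20 80 -12 0 18
```

```text
time: 58.92
tcp_pos: [598.6, -393.2, 6.1]
orientation: [3.141, -0.0, 0.084]
force: [-0.0, 0.5, 0.4]
tcp_pos: [599.2, -394.2, 6.8]
orientation: [3.14, -0.002, 0.084]
force: [0.2, -0.8, 0.2]
gripper_width: 64.2
finger_force: 1.1
tcp_pos: [599.2, -394.3, 6.7]
orientation: [3.14, -0.001, 0.084]
force: [-1.5, -0.5, 5.6]
gripper_width: 59.3
finger_force: 30.0
tcp_pos: [598.7, -393.8, 77.1]
gripper_width: 59.9
finger_force: 30.0
N 18 slide [-0.308, -0.818, -0.007] dr [0.0, -0.0, 0.0026] total mm [ -86.3 -382.3   -3.2] deg [ 0.  -0.  16.8]
```

```bash
for i in 1 2 3; do python3 -m jog '{"slide":[[-0.308,-0.818,-0.007],[-0.308,-0.818,-0.007],[-0.308,-0.818,-0.007],[-0.308,-0.818,-0.007],[-0.308,-0.818,-0.007]],"dr":[[0,0,0.0026],[0,0,0.0026],[0,0,0.0026],[0,0,0.0026],[0,0,0.0026]]}'|sed -n 2p;done;python3 -m jog '{"slide":[[-0.308,-0.818,-0.007],[-0.308,-0.818,-0.007],[-0.308,-0.818,-0.007],[0,0,0],[0,0,0]],"dr":[[0,0,0.0026],[0,0,0.0026],[0,0,0.0026],[0,0,0],[0,0,0]]}'|sed -n 1,4p; python3 plan.py 480.6 -19.9 49 -12 0 4
```

```text
tcp_pos: [554.6, -292.9, 77.1]
tcp_pos: [519.3, -189.5, 77.9]
tcp_pos: [492.5, -83.6, 78.7]
time: 61.75
tcp_pos: [481.0, -19.5, 79.1]
orientation: [3.141, -0.002, -0.208]
force: [0.3, -0.1, -0.3]
N 4 slide [-0.003, 0.005, 0.301] dr [0.0, -0.0001, 0.0001] total mm [-0.4  0.5 30.1] deg [ 0.1 -0.1  0.1]
```

```bash
python3 -m jog '{"slide":[[0,0,0.3],[0,0,0.3],[0,0,0.3],[0,0,0.28],[0,0,0]],"dr":[[0,0,0],[0,0,0],[0,0,0],[0,0,0],[0,0,0]]}'|sed -n '2p;4p'
for i in 1 2 3; do python3 -m jog '{"slide":[[0,0,0.03],[0,0,0]],"dr":[[0,0,0],[0,0,0]]}'|sed -n '2p;4p';done
```

```text
tcp_pos: [480.4, -20.6, 47.2]
force: [-0.6, -0.2, -1.1]
tcp_pos: [481.2, -20.4, 48.5]
force: [0.3, 0.6, -1.1]
tcp_pos: [481.3, -20.3, 48.0]
force: [-0.3, 0.3, -1.4]
tcp_pos: [481.3, -20.2, 47.1]
force: [-0.7, 0.2, -1.4]
```

```bash
python3 -m jog '{"slide":[[0,0,0.03],[0,0,0]],"dr":[[0,0,0],[0,0,0]]}'|sed -n '2p;4p'
python3 -m jog '{"slide":[[0,0,0],[0,0,0],[0,0,0],[0,0,0]],"dr":[[0,0,0],[0,0,0],[0,0,0],[0,0,0]]}' 0.8|sed -n '2p;4,5p'
for i in 1 2; do python3 -m jog '{"slide":[[-0.3,0,-0.6],[-0.3,0,-0.9],[-0.3,0,-0.9],[-0.3,0,-0.9],[-0.3,0,-0.9]],"dr":[[0,0,0],[0,0,0],[0,0,0],[0,0,0],[0,0,0]]}' |sed -n '2,3p'; done
python3 -m jog '{"slide":[[0,0,0],[0,0,0],[0,0,0]],"dr":[[0,0,0],[0,0,0],[0,0,0]]}' >/dev/null
python3 w.py w6 | grep -v green
python3 - <<'E'
from h import *
p,d=ctrl.snapshot('side');c=cam('side');X=cloud(c,d);q,_=ctrl.snapshot('scene')
k=(X[...,2]>45)&(X[...,2]<60)&(abs(X[...,0]-480)<80)&(abs(X[...,1]+20)<80);print(k.sum(),rect(X[k]))
cv2.imwrite('pics/f.png',np.hstack([q[100:300,180:380],p[100:300,120:320]]).repeat(2,0).repeat(2,1))
E
```

```text
tcp_pos: [481.4, -20.3, 46.7]
force: [-1.6, 0.4, 2.8]
tcp_pos: [481.2, -20.3, 46.2]
force: [-1.1, 0.4, -0.1]
gripper_width: 74.0
tcp_pos: [443.9, -12.2, 152.2]
orientation: [3.141, -0.001, -0.21]
tcp_pos: [407.1, -4.3, 257.3]
orientation: [3.141, -0.002, -0.21]
[-7.200e-02 -4.960e-01  1.911e+00 -1.000e-03  1.726e+00  1.708e+00]
white 3019 255.0 107.0 [49.5 50.8 52. ] (479.1, -19.8, 90.8, 65.3, -12.0) (480.2, -19.9, 82.6, 59.3, -12.0)
603 (478.7, -19.6, 84.9, 63.3, -11.8)
```

View pics/f.png

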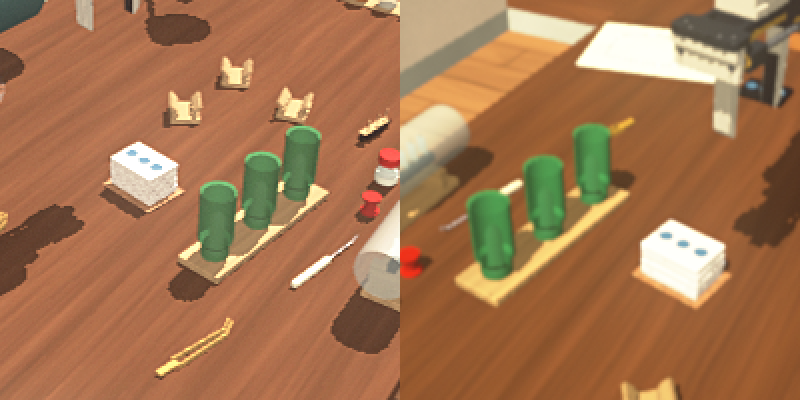

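The pile is flush and centred (top at z = 52, centre (480,−20), angle −12°). All three bottles are seated on their pegs.

```bash
python3 -c "
from bench import ctrl
print(ctrl.close_job())"
```

```text
the job is handed in; nothing more can be done
None
```

I handed the job in after about 65 s of robot time: all three bottles stand mouth down on their own pegs, and all four white tiles lie in one flush pile centred on the cork pad. The hand-in returned no verdict.

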